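# Lay the bore-inspection kit in order and set its keeper

## Robot

A 6-joint arm with a two-finger parallel gripper is mounted at the origin on the work surface. World frame = base frame: x ahead of the robot, y to its left, z up, the work surface at z = 0. Lengths are in m, angles in rad, forces in N, time in s.
With the tool pointing down it reaches from about 0.25 to 0.725 m from the base axis. Payload 4 kg.
Tool frame: the origin (TCP) lies at the very end of the fingers, on their centre line; the grasp point (between the pads) lies 19 mm behind it; z points along the fingers, y is the line along which they close (so a half turn about z gives the same grasp; the last joint's range is limited). The gripper opens to 85 mm and grips with 20 to 120 N. Pads are 22 mm wide; open, the fingers measure 114 mm over their backs; the gripper's body (76 mm by 85 mm) begins 54 mm behind the grasp point. The pads swing forward as they close: fully open they stand 13 mm farther back than shut.
Start: joints at [1.102, 0.241, 0.005, 1.335, 0, 1.571], TCP at [0.226, 0.446, 0.231] pointing down, gripper open.
Joint ranges: [-2.72, 2.72], [-1.05, 1.87], [-1.09, 1.28], [-1.99, 2.15], [-1.42, 1.44], [-3.14, 3.14]. Speed limits (rad/s): [2.79, 2.79, 3.14, 3.14, 3.14, 3.14].

## Interface

Orientations are given as a unit quaternion [x, y, z, w].
In Python, from workcell import bot gives the robot as it stands.
- The arm moves only by the tool carry_out, never from a script. Its argument "increments" is one flat list of numbers, 5 for each row, row after row: the finger opening in cm, from 0 to 8.54, then the shift along the tool's x, y, z in cm, then the turn about the tool's z in rad. A call has exactly 5 rows; each row shifts and turns the commanded pose from where the row before left it, along the tool's axes as they then stand; what a row does not reach is not made up. A row lasts 1/8 s, in which the tool goes at most 62.5 mm and 10.7 degrees, less where a joint would pass 70% of its speed; a pose out of reach is approached as far as the arm can. A call with a gripper value outside its range is refused whole. The fingers move at their own pace and stop on an object; the grip force is fixed at half the most. Time passes only in rows, so rows that do not move let the fingers close, or fill a call up. It gives the time, the measured TCP pose, the force, the opening and the grip force at its end, in the units of the state.
- bot.get_obs(): the state, without advancing time (a new reading comes with each control period).
- bot.camera(name): name is "side" or "top" or "wrist"; returns a dict with "pixels" (420x560x3 uint8, blue, green, red), "range_z" (420x560 float32, m along the optical axis (not along the pixel's ray), 0 where there is no reading), "mtx" (3x3 intrinsics, pixels), "eye" and "attitude" of the camera in the world. Camera axes: x right, y down, z forward; pixel columns grow to the right and rows downward; lengths in m; the calibration is good to about 2 mm. A picture is of the moment at which its call begins.
- bot.job_done(): hands the job in; it is judged then, once.
Trained networks look in a picture, given as the dict that the camera call returned (one of the last four; its "shot" number tells which), for a name from the list of things; names that differ only in an ending like _2 or _b are one class to them, and where a whole thing is asked for, a point or a joint stands for the part that bears it (a point fixed in the world has none). Each returns a list of dicts, best first, with "p" (0 to 1); they miss things now and then, are a little off and sometimes report something else, mostly with a low value. They report only what shows in the picture. A call takes as long as a camera call. They do not tell look-alikes from the thing itself.
- bot.find_in(picture, name): "xyz" ([x, y, z] in m, in the coordinates of the camera as it stood for that picture, good to about 4 mm: the middle of the surface that is visible of it).
- bot.regions_of(picture, name): "mask" (420x560 bool, what is visible of it).
- bot.place_of(picture, name): "xyz" ([x, y, z] in m, in the coordinates of the camera as it stood for that picture, good to about 4 mm: a listed point, or the origin of a listed thing).
The state is a dict: "clock": time; "joint_pos": joint angles; "joint_vel": joint speeds; "tau": joint torques, N m; "eef_pos": TCP position; "tool_rot": TCP orientation; "ft_force": force on the tool from outside, world axes, zero at the start; "ft_torque": the same for the moment, N m; "grip_width": finger opening in m; "grasp_force": force on a finger pad.
Only numpy, scipy, OpenCV 4.12 (cv2) and the standard library are available. Lean on these libraries where they do the work, as an engineer would, in place of code of your own. Each camera call takes 0.05 s, during which the arm holds its last target. There are 200 camera calls.

## Task

Lay the three inspection instruments from their sloped rests gently into the tray's comb notches in their order of use, starting at the end with the carrying handle: flat scraper, plug gauge (its long cylinder is its working end), then probe arm, each centred across the two combs with its working end pointing away from the robot. Then slide the keeper bar over them until it lines up with the black marks on the side rails, midway between the combs, and let go. Leave everything else on the bench where it stands.

Things in the scene. Friction and masses are not known exactly. Their poses are not given: they have to be found in the camera images.
- scraper: Flat scraper, 201 mm long, 140 g: square wooden handle 20 x 20 mm from x = -80 to +60 mm, brass ferrule, flat steel blade 34 mm wide ending at x = +121 mm. Origin on the long axis, mid-grip; +x along it to the working end, rear end at x = -80 mm; may be rolled about x. Starts on a sloped rest.
- plug_gauge: Double-ended plug gauge, 176 mm long, 220 g: aluminium handle, 20 mm diameter, x = -62 to +60 mm, between two 30 mm diameter steel cylinders: a short one (18 mm) at the rear, a long one (36 mm), the working end, in front. Origin on the long axis, mid-grip; +x along it to the working end, rear end at x = -80 mm; may be rolled about x. Starts on a sloped rest.
- probe_arm: Probe arm, 205 mm long, 150 g: steel coupling block 30 x 30 x 22 mm at the rear, black tube 20 mm diameter from x = -58 to +62 mm, then a cone and thin steel stylus to x = +125 mm, its end bent aside 17 mm. Origin on the long axis, mid-grip; +x along it to the working end, rear end at x = -80 mm; may be rolled about x. Starts on a sloped rest.
- scraper_tip (a point): Front end of the scraper's blade, 121 mm ahead of the scraper's origin.
- plug_gauge_tip (a point): Front face of the plug gauge's long cylinder, 96 mm ahead of its origin.
- probe_arm_tip (a point): Front end of the probe arm's stylus, 122 mm ahead of its origin.
- tray: Steel kit tray, fixed, 262 mm (x) by 226 mm (y), floor 6 mm and rim 20 mm above the bench. Origin on the bench midway between its two white comb bars, z up; +x away from the robot within 15 degrees. The black carrying handle, a loop 29 mm out, is on the +y end. Side rails along x at y = +-103 mm, tops 64 mm above the bench.
- slot0 (a point): First place, nearest the handle (tray y = +62 mm): where an instrument's origin comes to lie, 45 mm above the bench, midway between the combs; axes as the tray's. It lies along x in two notches 27 mm wide, floors 35 mm above the bench, in comb bars at x = -42 and +42 mm, 12 mm thick, tops 55 mm above the bench; between the combs it is open down to the tray floor.
- slot1 (a point): Second place, the middle one (tray y = 0); otherwise as slot0.
- slot2 (a point): Third place, farthest from the handle (tray y = -62 mm); otherwise as slot0.
- keeper (a joint): Keeper bar's slide along tray +x, m: 0 = at the tray edge nearest the robot, 0.150 = far limit, 0.110 = at the mark. Starts at 0 to 0.028; about 2 N of friction; stays where left. The steel bar (16 mm along x, 222 mm along y) bridges the tray on its side rails, 66 to 74 mm above the bench, and passes over laid instruments.
- keeper_grip (a point): Middle of the keeper's black upright grip, centred on the bar, 89 mm above the bench: 26 mm along tray x, 14 mm along tray y, from 74 to 104 mm above the bench. Moves with the keeper.
- mark (a point): The keeper's marked position: black lines, 6 mm wide, across the two side rails, midway between the combs; this point is at tray x = 0, y = 0, 89 mm above the bench. The keeper is set when its grip has the same tray x.
- rest0: Fixed sloped rest under the scraper. Origin on the bench below the instrument's origin (90 mm up); +x uphill, the instrument rising 25 degrees to +x. Two white U saddles 42 mm either side of its origin, 12 mm thick, 46 mm wide, cheeks to 8 mm above its axis; its rear meets a stop plate 10 mm above its axis; sloping plate 32 mm below its axis. Base 150 x 60 mm.
- rest1: Equal rest under the plug gauge, as rest0.
- rest2: Equal rest under the probe arm, as rest0. The three rests change places between starts.
- vblock: Bystander, to be left alone: dark steel V-block, 50 x 45 x 40 mm; origin at the centre of its underside.
- piston: Bystander, to be left alone: steel brake piston standing upright, 44 mm diameter, 55 mm high; origin at the centre of its underside.
- alcohol: Bystander, to be left alone: amber bottle, 48 mm diameter, 105 mm high; origin at the centre of its underside.
- brake_pad: Bystander, to be left alone: brake pad lying flat, 100 x 45 x 16 mm; origin at the centre of its underside.
- cleaner: Bystander, to be left alone: white bottle, 60 mm diameter, 150 mm high; origin at the centre of its underside.
- brake_disc: Bystander, to be left alone: steel hub disc lying flat, 110 mm diameter, 35 mm high; origin at the centre of its underside.
- mug: Bystander, to be left alone: white mug, 76 mm diameter, 90 mm high, handle beside it; origin at the centre of its underside.
Not all that is in view belongs to the job. Leave any green look-alike of the plug_gauge alone.

How it is judged:
On the way, in this order (a step that is already met when the one before it is completed fails the run):
1. all three instruments lie in their places in the tray, in order, and are let go (x of scraper in the frame of slot0 between -0.015 and 0.015 m and y of scraper in the frame of slot0 between -0.007 and 0.007 m and z of scraper in the frame of slot0 between -0.005 and 0.005 m and angle between the x axis of each of scraper, plug_gauge, probe_arm and the x axis of tray, either way round below 0.09 rad and x of scraper_tip in the frame of slot0 above 0.06 m and linear speed of each of scraper, plug_gauge, probe_arm below 0.03 m/s and contact force between the fingers and scraper below 0.2 N and x of plug_gauge in the frame of slot1 between -0.015 and 0.015 m and y of plug_gauge in the frame of slot1 between -0.007 and 0.007 m and z of plug_gauge in the frame of slot1 between -0.005 and 0.005 m and x of plug_gauge_tip in the frame of slot1 above 0.06 m and contact force between the fingers and plug_gauge below 0.2 N and x of probe_arm in the frame of slot2 between -0.015 and 0.015 m and y of probe_arm in the frame of slot2 between -0.007 and 0.007 m and z of probe_arm in the frame of slot2 between -0.005 and 0.005 m and x of probe_arm_tip in the frame of slot2 above 0.06 m and contact force between the fingers and probe_arm below 0.2 N), for 0.2 s.
2. the keeper stands at the mark and is let go (x of keeper_grip in the frame of mark between -0.005 and 0.005 m and velocity of joint keeper between -0.01 and 0.01 m/s and contact force between the fingers and keeper below 0.2 N), for 0.2 s.
At the end, for the whole second after the job is handed in: Scraper in slot0, plug gauge in slot1, probe arm in slot2, each within 15 mm along, 7 mm across and 5 mm in height of its place, parallel to tray x within 5 degrees, working end to tray +x, at rest, let go; keeper grip within 5 mm of the mark along tray x, still, let go (all of step 1 and all of step 2); the robot touches nothing.
It fails at once if a bystander is moved by more than 25 mm or overturned ((distance of vblock from where it was at the start of the episode above 0.025 m or angle between vblock's own z axis and vertical above 0.5 rad) or (distance of piston from where it was at the start of the episode above 0.025 m or angle between piston's own z axis and vertical above 0.5 rad) or (distance of alcohol from where it was at the start of the episode above 0.025 m or angle between alcohol's own z axis and vertical above 0.5 rad) or (distance of brake_pad from where it was at the start of the episode above 0.025 m or angle between brake_pad's own z axis and vertical above 0.5 rad) or (distance of cleaner from where it was at the start of the episode above 0.025 m or angle between cleaner's own z axis and vertical above 0.5 rad) or (distance of brake_disc from where it was at the start of the episode above 0.025 m or angle between brake_disc's own z axis and vertical above 0.5 rad) or (distance of mug from where it was at the start of the episode above 0.025 m or angle between mug's own z axis and vertical above 0.5 rad)).
It fails at once if an instrument falls onto the bench or the tray floor (height (world z) of any of scraper, plug_gauge, probe_arm below 0.03 m).
It fails at once if an instrument is dropped into the tray: it falls free, out of the fingers, at over 0.7 m/s (about 25 mm of fall) ((linear speed of scraper above 0.7 m/s and contact force between the fingers and scraper below 0.05 N and x of scraper in the frame of tray between -0.13 and 0.13 m and y of scraper in the frame of tray between -0.13 and 0.13 m and z of scraper in the frame of tray below 0.15 m) or (linear speed of plug_gauge above 0.7 m/s and contact force between the fingers and plug_gauge below 0.05 N and x of plug_gauge in the frame of tray between -0.13 and 0.13 m and y of plug_gauge in the frame of tray between -0.13 and 0.13 m and z of plug_gauge in the frame of tray below 0.15 m) or (linear speed of probe_arm above 0.7 m/s and contact force between the fingers and probe_arm below 0.05 N and x of probe_arm in the frame of tray between -0.13 and 0.13 m and y of probe_arm in the frame of tray between -0.13 and 0.13 m and z of probe_arm in the frame of tray below 0.15 m)).
It also fails if it takes over 72 s, if anything falls off the work surface, if the arm or the gripper's body presses on something with over 40 N, if the wrist force passes 120 N, or if a joint passes its speed limit or range.

## Working session

There is one attempt and no reset: what is moved stays moved. The work goes in short steps, Python scripts to look and compute and a tool call to move; the robot and the scene stay as the last step left them, time stands still between calls to the robot, and variables do not carry over. Pictures are saved under pics/ and viewed, at most 10 in all, crops included, and the job is handed in when it is done.

Besides the shell and the picture viewer there is one more tool, called as name(argument=value, ...) on one line, values as JSON. carry_out: Moves the arm, as the interface text tells. Its arguments: {"type":"object","properties":{"increments":{"type":"array","items":{"type":"number"}}},"required":["increments"]}

```bash
mkdir -p pics; ls
cat > h.py <<'E'
import numpy as np, cv2
from scipy.spatial.transform import Rotation as R
from workcell import bot
def w(c,p): return np.array(c['eye'])+RM(c)@np.array(p)
def RM(c):
    a=np.array(c['attitude']); return a if a.shape==(3,3) else R.from_quat(a).as_matrix()
def cloud(c,mask=None):
    z=c['range_z']; v,u=np.nonzero((z>0)&(mask if mask is not None else True)); z=z[v,u]; K=np.array(c['mtx'])
    return np.c_[(u-K[0,2])/K[0,0]*z,(v-K[1,2])/K[1,1]*z,z]@RM(c).T+np.array(c['eye'])
def pix(c,P):
    q=RM(c).T@(np.array(P)-np.array(c['eye'])); K=np.array(c['mtx']); q=K@q; return q[:2]/q[2]
E
python3 - <<'E'
from h import *
print(bot.get_obs())
t=bot.camera('top'); s=bot.camera('side')
np.set_printoptions(precision=3,suppress=True)
print(t['eye'],t['attitude'],s['eye'])
cv2.imwrite('pics/a.png',t['pixels']);cv2.imwrite('pics/b.png',s['pixels'])
for c,n in((t,'top'),(s,'side')):
  for k in ['scraper','plug_gauge','probe_arm','scraper_tip','plug_gauge_tip','probe_arm_tip','tray','slot0','slot1','slot2','keeper_grip','mark','rest0','vblock','piston','alcohol','brake_pad','cleaner','brake_disc','mug']:
    print(n,k,[(round(d['p'],2),w(c,d['xyz']),pix(c,w(c,d['xyz'])).round()) for d in bot.place_of(c,k)[:4]])
E
```

```text
pics
{'clock': 0.0, 'joint_pos': array([1.10201496e+00, 2.41417346e-01, 3.71905349e-03, 1.33520122e+00,
       3.91713860e-05, 1.57080482e+00]), 'joint_vel': array([-3.91715703e-04, -3.83994037e-05,  8.98047933e-05, -1.23306985e-03,
       -9.62708979e-04,  4.47373724e-05]), 'tau': array([ 7.60278017e-04, -3.72316504e+01,  2.52409297e+01,  1.69951678e-02,
        1.50840629e-04, -9.31045832e-06]), 'eef_pos': array([0.225602  , 0.44549818, 0.23040881]), 'tool_rot': array([ 2.32254395e-01,  9.72654507e-01, -1.01829134e-03, -2.63278847e-04]), 'ft_force': array([0.62953052, 0.10820826, 0.82493795]), 'ft_torque': array([ 0.02318548, -0.01255252,  0.00359386]), 'grasp_force': 0.0, 'grip_width': 0.08585696160903447}
[ 0.26  -0.025  1.246] [ 0.744 -0.659  0.077 -0.084] [ 0.248 -0.714  0.955]
top scraper [(0.75, array([0.548, 0.396, 0.085]), array([134., 192.])), (0.26, array([ 0.575, -0.164,  0.048]), array([345., 211.]))]
top plug_gauge [(0.96, array([0.223, 0.392, 0.017]), array([120., 319.])), (0.63, array([0.671, 0.113, 0.093]), array([247., 160.]))]
top probe_arm [(0.93, array([0.625, 0
[... 4045 characters left out ...]
81, array([0.667, 0.115, 0.002]), array([313., 196.]))]
side vblock [(0.6, array([ 0.404,  0.352, -0.003]), array([215., 169.]))]
side piston [(0.44, array([0.526, 0.138, 0.003]), array([270., 202.]))]
side alcohol []
side brake_pad [(0.58, array([ 0.382, -0.209, -0.002]), array([261., 311.]))]
side cleaner [(0.68, array([ 0.751, -0.125, -0.002]), array([373., 246.]))]
side brake_disc [(0.73, array([0.623, 0.251, 0.003]), array([286., 171.])), (0.6, array([ 0.647, -0.341, -0.004]), array([378., 322.])), (0.4, array([ 0.323, -0.422, -0.004]), array([266., 401.])), (0.38, array([0.669, 0.116, 0.   ]), array([314., 196.]))]
side mug [(0.83, array([ 0.323, -0.419, -0.005]), array([266., 400.]))]
```

View pics/a.png

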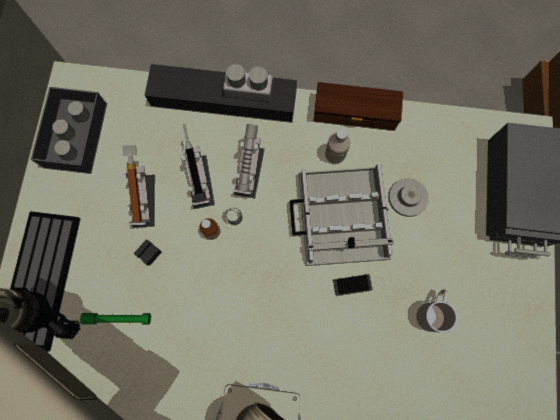

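Run:
```python
import cv2
a=cv2.imread('pics/a.png'); cv2.imwrite('pics/a2.png',cv2.resize(a[90:350,60:290],None,fx=2.3,fy=2.3,interpolation=cv2.INTER_CUBIC))
```

```text
(no output)
```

View pics/a2.png

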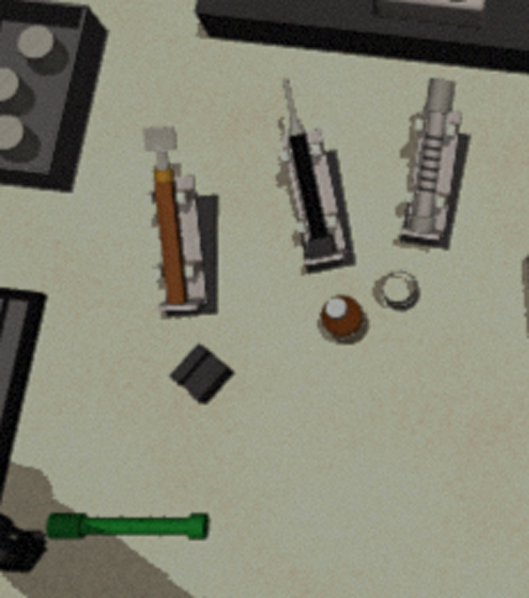

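Plug gauge candidates are the green one lying on the bench at (120,319), which is the look-alike, and the aluminium one with a steel front cylinder on a sloped rest at (247,160). The second fits the description and the crop confirms it. The scraper is at (134,192), the probe at (192,170), and the tray at (345,213) with its handle to the left (+y).

Run:
```python
from h import *
from scipy.optimize import least_squares
np.set_printoptions(precision=4,suppress=True)
def yawfit(P):
    q=P[:,:2]-P[:,:2].mean(0); v=np.linalg.svd(q,full_matrices=False)[2][0]; v=v*np.sign(v[0]); return np.degrees(np.arctan2(v[1],v[0]))
C={n:bot.camera(n) for n in('top','side')}
for n,c in C.items():
  for k,x,y in(('scraper',.548,.396),('probe_arm',.622,.252),('plug_gauge',.67,.113)):
    best=[m for m in bot.regions_of(c,k)]
    for m in best[:3]:
      P=cloud(c,cv2.erode(m['mask'].astype(np.uint8),np.ones((2,2)))>0)
      if len(P)<30 or np.hypot(*(np.median(P[:,:2],0)-[x,y]))>.06: continue
      o=np.array([x,y,.09])
      # handle portion; cylinder fit radius 10, pitch 25
      def ax(p): 
        d=np.array([np.cos(p[1])*np.cos(np.radians(25)),np.sin(p[1])*np.cos(np.radians(25)),np.sin(np.radians(25))]); n_=np.array([-np.sin(p[1]),np.cos(p[1]),0]); return d,n_
      def res(p):
        d,n_=ax(p); r=P-(o+p[0]*n_); t=r@d; s=(t>-.05)&(t<.05); r=r-np.outer(t,d); return np.where(s,np.linalg.norm(r-p[2]*np.cross(d,n_),axis=1)-.0102,0)
      yaw0=np.radians(yawfit(P)); f=least_squares(res,[0,yaw0,0],loss='soft_l1',f_scale=.003); d,n_=ax(f.x); t=(P-o)@d
      print(n,k,len(P),'pcayaw',np.degrees(yaw0),'off',f.x[0],'yaw',np.degrees(f.x[1]),'h',f.x[2],'pt',o+f.x[0]*n_,'t',np.percentile(t,[1,99]),'rms',np.std(res(f.x)))
  P=cloud(c); d0=np.array([.572,-.163])
  Q=P[(np.abs(P[:,:2]-d0)<.17).all(1)]
  def tf(p):
    yaw=p; e=np.array([np.cos(yaw),np.sin(yaw)]); return np.c_[(Q[:,:2]-d0)@e,(Q[:,:2]-d0)@[-e[1],e[0]],Q[:,2]]
  T=tf(.19)
  rails=(np.abs(np.abs(T[:,1])-.103)<.015)&(T[:,2]>.058)&(T[:,2]<.0655)&(np.abs(T[:,0])<.11)
  combs=(np.abs(np.abs(T[:,0])-.042)<.015)&(T[:,2]>.05)&(T[:,2]<.058)&(np.abs(T[:,1])<.09)
  for nm,s in (('railL',rails&(T[:,1]>0)),('railR',rails&(T[:,1]<0)),('combN',combs&(T[:,0]<0)),('combF',combs&(T[:,0]>0))):
    if s.sum()>10: print(n,nm,s.sum(),'mean',T[s].mean(0),'yaw',np.degrees(.19)+ (np.degrees(np.arctan(np.polyfit(T[s,0],T[s,1],1)[0])) if 'rail' in nm else -np.degrees(np.arctan(np.polyfit(T[s,1],T[s,0],1)[0]))), np.percentile(T[s],[2,98],axis=0).ravel())
```

```text
top scraper 589 pcayaw 10.614800175990693 off -0.002465073725822998 yaw 9.766858068928002 h 0.0008104414631714193 pt [0.5484 0.3936 0.09  ] t [-0.0752  0.1164] rms 0.0015396274579805673
top probe_arm 382 pcayaw 18.5142485976762 off -0.004054463482926082 yaw 18.724795749964194 h 9.02016566251162e-05 pt [0.6233 0.2482 0.09  ] t [-0.0767  0.0755] rms 0.0016867779319650969
top plug_gauge 438 pcayaw -2.2758646365211708 off 7.610668593280523e-05 yaw -3.1416466077255807 h -0.00014238879364439726 pt [0.67   0.1131 0.09  ] t [-0.0719  0.0909] rms 0.001474719978418452
top railL 222 mean [0.0054 0.1023 0.0625] yaw 11.257792060045562 [-0.1061  0.0971  0.0585  0.1062  0.1072  0.0654]
top railR 246 mean [ 0.0028 -0.1033  0.0626] yaw 11.061960127329277 [-0.1046 -0.1089  0.0585  0.1042 -0.0984  0.0653]
top combN 166 mean [-0.0415  0.0031  0.0544] yaw 11.171476304268765 [-0.0476 -0.0883  0.0502 -0.0357  0.0875  0.0578]
top combF 147 mean [0.0423 0.0009 0.054 ] yaw 11.33904478917388 [ 0.036  -0.0872  0.0503  0.0489  0.0858  0.0575]
side scraper 318 pcayaw 10.510533731720356 off -0.0007159946223210151 
[... 276 characters left out ...]
 0.0734] rms 0.003401703928702607
side plug_gauge 370 pcayaw -0.25292066306291283 off 0.0016061539044687403 yaw -2.6655396302455765 h -0.0014354502301929572 pt [0.6701 0.1146 0.09  ] t [-0.0769  0.0901] rms 0.0031690351428030053
side railL 235 mean [0.0044 0.1028 0.0614] yaw 11.167269513705104 [-0.1051  0.0977  0.0584  0.1054  0.1093  0.065 ]
side railR 311 mean [ 0.0003 -0.1033  0.0617] yaw 11.586337277322707 [-0.1066 -0.1097  0.0585  0.1056 -0.0974  0.0647]
side combN 154 mean [-0.0433 -0.0048  0.053 ] yaw 11.23503028660839 [-0.0497 -0.0868  0.0503 -0.0371  0.0846  0.0561]
side combF 150 mean [ 0.0404 -0.0055  0.0531] yaw 11.047315865242524 [ 0.0338 -0.0883  0.0503  0.0468  0.0865  0.0563]
```

```bash
cat >> h.py <<'E'
def plan(wps,start=None):
    """wps: (x,y,z,heading_deg of tool x,rows,grip_cm); prints rows"""
    o=bot.get_obs(); M=R.from_quat(o['tool_rot']).as_matrix(); 
    p=np.array(o['eef_pos']); h=np.arctan2(M[1,0],M[0,0])
    print('at',o['clock'].__round__(2),p.round(4),'hd',np.degrees(h).round(2),'j',o['joint_pos'].round(2),'F',o['ft_force'].round(1),'w',round(o['grip_width'],4),round(o['grasp_force'],1),'tilt',np.degrees(np.arccos(-M[2,2])).round(2))
    for x,y,z,hd,n,g in wps:
        dh=(np.radians(hd)-h+np.pi)%(2*np.pi)-np.pi; d=(np.array([x,y,z])-p)/n; rows=[]
        for i in range(n):
            hx=np.array([np.cos(h),np.sin(h),0]); hy=np.array([np.sin(h),-np.cos(h),0])
            rows+=[g,*(np.round([d@hx*100,d@hy*100,-d[2]*100],2)),round(-dh/n,3)]; h+=dh/n
        p=np.array([x,y,z]); print(n,[float(r) for r in rows])
E
python3 -c "
from h import *
plan([(.547,.3945,.2,190,10,5),(.547,.3945,.07,190,5,5)])"
```

```text
at 2.5 [0.2259 0.4461 0.2313] hd 153.14 j [1.1  0.24 0.01 1.34 0.   1.57] F [ 0.1 -0.1  0.6] w 0.0855 0.0 tilt 0.0
10 [5.0, -3.1, 0.99, 0.31, -0.064, 5.0, -3.15, 0.79, 0.31, -0.064, 5.0, -3.2, 0.59, 0.31, -0.064, 5.0, -3.23, 0.38, 0.31, -0.064, 5.0, -3.25, 0.17, 0.31, -0.064, 5.0, -3.25, -0.04, 0.31, -0.064, 5.0, -3.24, -0.25, 0.31, -0.064, 5.0, -3.22, -0.46, 0.31, -0.064, 5.0, -3.18, -0.66, 0.31, -0.064, 5.0, -3.13, -0.87, 0.31, -0.064]
5 [5.0, 0.0, 0.0, 2.6, 0.0, 5.0, 0.0, 0.0, 2.6, 0.0, 5.0, 0.0, 0.0, 2.6, 0.0, 5.0, 0.0, 0.0, 2.6, 0.0, 5.0, 0.0, 0.0, 2.6, 0.0]
```

carry_out(increments=[5.0,-3.1,1.0,0.3,-0.064,5.0,-3.15,0.8,0.3,-0.064,5.0,-3.2,0.6,0.3,-0.064,5.0,-3.23,0.4,0.3,-0.064,5.0,-3.25,0.2,0.3,-0.064])

```text
clock: 3.12
eef_pos: [0.3877, 0.4208, 0.2162]
tool_rot: [0.073, 0.997, 0.0, -0.0]
ft_force: [0.4, 0.0, 1.0]
grip_width: 0.0498
grasp_force: 0.0
```

carry_out(increments=[5.0,-3.25,0,0.3,-0.064,5.0,-3.25,-0.25,0.3,-0.064,5.0,-3.2,-0.45,0.3,-0.064,5.0,-3.2,-0.65,0.3,-0.064,5.0,-3.1,-0.85,0.3,-0.064])

```text
clock: 3.75
eef_pos: [0.548, 0.3953, 0.201]
tool_rot: [-0.087, 0.996, -0.0, -0.0]
ft_force: [-0.4, 0.2, -0.4]
grip_width: 0.0497
grasp_force: 0.0
```

Run:
```python
from h import *
np.set_printoptions(precision=4,suppress=True)
c=bot.camera('wrist'); cv2.imwrite('pics/w1.png',c['pixels'])
for k in('scraper','scraper_tip'): print([(d['p'],w(c,d['xyz'])) for d in bot.place_of(c,k)[:2]])
plan([(.547,.3945,.07,190,5,5)])
```

```text
[(0.67, array([0.5468, 0.3943, 0.0922]))]
[(0.77, array([0.6585, 0.4118, 0.1414]))]
at 3.9 [0.548  0.3947 0.2   ] hd -170.34 j [0.62 0.62 0.5  1.46 0.   0.46] F [-1.  -0.7 -0.2] w 0.0499 0.0 tilt 0.08
5 [5.0, 0.02, 0.0, 2.6, -0.001, 5.0, 0.02, 0.0, 2.6, -0.001, 5.0, 0.02, 0.0, 2.6, -0.001, 5.0, 0.02, 0.0, 2.6, -0.001, 5.0, 0.02, 0.0, 2.6, -0.001]
```

View pics/w1.png

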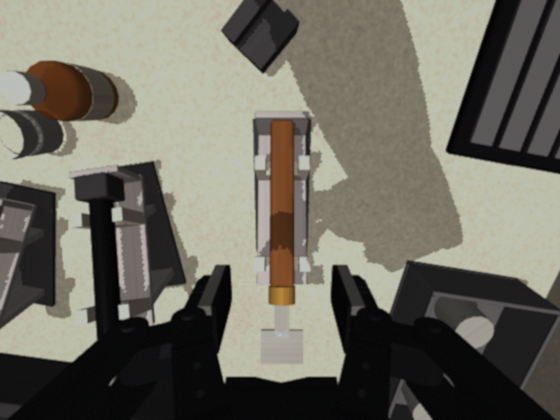

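The wrist view shows the scraper at (282,200), centred between the fingers and aligned with the tool. I'm descending and closing.

carry_out(increments=[5.0,0,0,2.8,0,5.0,0,0,2.8,0,5.0,0,0,2.6,0,5.0,0,0,2.6,0,5.0,0,0,2.2,0])

```text
clock: 4.53
eef_pos: [0.5455, 0.3958, 0.0705]
tool_rot: [-0.086, 0.996, -0.0, -0.001]
ft_force: [1.0, -0.1, -0.4]
grip_width: 0.0504
grasp_force: 0.0
```

carry_out(increments=[1.5,0,0,0,0,1.5,0,0,0,0,1.5,0,0,0,0,1.5,0,0,0,0,1.5,0,0,0,0])

```text
clock: 5.15
eef_pos: [0.5473, 0.396, 0.0725]
tool_rot: [-0.086, 0.996, 0.001, 0.001]
ft_force: [-0.2, 1.3, 3.2]
grip_width: 0.0188
grasp_force: 61.3
```

carry_out(increments=[1.5,0,0,-0.5,0,1.5,0,0,-1.0,0,1.5,0,0,-2,0,1.5,0,0,-3.5,0,1.5,0,0,-4,0])

```text
clock: 5.78
eef_pos: [0.5465, 0.3951, 0.182]
tool_rot: [-0.085, 0.996, -0.0, -0.001]
ft_force: [0.0, -0.2, -1.9]
grip_width: 0.0191
grasp_force: 61.0
```

Run:
```python
from h import *
np.set_printoptions(precision=4,suppress=True)
c=bot.camera('side')
for k in('scraper','scraper_tip'): print([(d['p'],w(c,d['xyz'])) for d in bot.place_of(c,k)[:2]])
plan([(.57,-.085,.22,191.2,10,1.5),(.563,-.1015,.11,191.2,5,1.5)])
```

```text
[(0.73, array([0.5484, 0.3969, 0.1959]))]
[(0.7, array([0.6538, 0.4153, 0.245 ]))]
at 5.92 [0.5486 0.3966 0.1852] hd -170.2 j [ 0.63  0.62  0.46  1.41 -0.    0.45] F [ 0.8 -1.1 -2.1] w 0.0191 61.0 tilt 0.41
10 [1.5, 0.61, -4.78, -0.35, -0.002, 1.5, 0.62, -4.78, -0.35, -0.002, 1.5, 0.63, -4.78, -0.35, -0.002, 1.5, 0.64, -4.78, -0.35, -0.002, 1.5, 0.66, -4.78, -0.35, -0.002, 1.5, 0.67, -4.77, -0.35, -0.002, 1.5, 0.68, -4.77, -0.35, -0.002, 1.5, 0.69, -4.77, -0.35, -0.002, 1.5, 0.7, -4.77, -0.35, -0.002, 1.5, 0.71, -4.77, -0.35, -0.002]
5 [1.5, 0.2, -0.3, 2.2, 0.0, 1.5, 0.2, -0.3, 2.2, 0.0, 1.5, 0.2, -0.3, 2.2, 0.0, 1.5, 0.2, -0.3, 2.2, 0.0, 1.5, 0.2, -0.3, 2.2, 0.0]
```

carry_out(increments=[1.5,0.6,-4.8,-0.7,0,1.5,0.6,-4.8,-0.7,0,1.5,0.63,-4.8,-0.7,0,1.5,0.64,-4.8,-0.7,0,1.5,0.65,-4.8,-0.7,-0.02])

```text
clock: 6.55
eef_pos: [0.5561, 0.1519, 0.215]
tool_rot: [-0.096, 0.995, -0.0, -0.001]
ft_force: [0.6, -0.4, -2.2]
grip_width: 0.019
grasp_force: 60.9
```

carry_out(increments=[1.5,0.7,-4.8,0,0,1.5,0.7,-4.8,0,0,1.5,0.7,-4.8,0,0,1.5,0.7,-4.8,0,0,1.5,0.7,-4.8,0,0])

```text
clock: 7.18
eef_pos: [0.5673, -0.0901, 0.2148]
tool_rot: [-0.095, 0.995, 0.0, -0.001]
ft_force: [0.5, 0.1, -1.4]
grip_width: 0.019
grasp_force: 60.9
```

Run:
```python
from h import *
np.set_printoptions(precision=4,suppress=True)
c=bot.camera('wrist'); cv2.imwrite('pics/w2.png',c['pixels'])
P=cloud(c); d0=np.array([.572,-.163]); e=np.array([np.cos(.1955),np.sin(.1955)])
T=np.c_[(P[:,:2]-d0)@e,(P[:,:2]-d0)@[-e[1],e[0]],P[:,2]]
for nm,s in (('combN',-1),('combF',1)):
  m=(np.abs(T[:,0]-s*.042)<.014)&(T[:,2]>.046)&(T[:,2]<.062)&(np.abs(T[:,1])<.1)
  if m.sum()>50:
    y=T[m,1]; print(nm,m.sum(),T[m].mean(0), 'x range',np.percentile(T[m,0],[3,97]),np.degrees(.1955-np.arctan(np.polyfit(y,T[m,0],1)[0])))
    hh,ed=np.histogram(y,np.arange(-.1,.1,.002)); print([ (round(ed[i],3),int(hh[i])) for i in range(len(hh)) if hh[i]<.35*np.median(hh[hh>0])])
for k in ('slot0','slot1','tray','keeper_grip'): print(k,[(d['p'],w(c,d['xyz'])) for d in bot.place_of(c,k)[:3]])
plan([(.563,-.1015,.11,191.2,5,1.5)])
```

```text
combN 1648 [-0.0413 -0.0299  0.0552] x range [-0.0516 -0.0329] 11.320083031057411
[(np.float64(-0.098), 0), (np.float64(-0.096), 0), (np.float64(-0.076), 1), (np.float64(-0.074), 0), (np.float64(-0.072), 0), (np.float64(-0.07), 0), (np.float64(-0.068), 0), (np.float64(-0.066), 0), (np.float64(-0.064), 0), (np.float64(-0.062), 0), (np.float64(-0.06), 0), (np.float64(-0.058), 0), (np.float64(-0.056), 0), (np.float64(-0.054), 0), (np.float64(-0.052), 0), (np.float64(-0.014), 0), (np.float64(-0.012), 0), (np.float64(-0.01), 0), (np.float64(-0.008), 0), (np.float64(-0.006), 0), (np.float64(-0.004), 0), (np.float64(-0.002), 0), (np.float64(0.0), 0), (np.float64(0.002), 0), (np.float64(0.004), 0), (np.float64(0.006), 0), (np.float64(0.008), 0), (np.float64(0.01), 0), (np.float64(0.048), 0), (np.float64(0.05), 0), (np.float64(0.052), 0), (np.float64(0.054), 0), (np.float64(0.056), 0), (np.float64(0.058), 0), (np.float64(0.06), 0), (np.float64(0.062), 0), (np.float64(0.064), 0), (np.float64(0.066), 0), (np.float64(0.068), 0), (np.float64(0.07), 0), (np.float64(0.072), 0), (np.float64(0.074), 
[... 1551 characters left out ...]
), 0), (np.float64(0.094), 0)]
slot0 [(0.97, array([ 0.5733, -0.1675,  0.0483])), (0.92, array([ 0.5878, -0.2278,  0.0456])), (0.88, array([ 0.5558, -0.1058,  0.0485]))]
slot1 [(0.97, array([ 0.5733, -0.1675,  0.0483])), (0.92, array([ 0.5878, -0.2278,  0.0456])), (0.88, array([ 0.5558, -0.1058,  0.0485]))]
tray [(0.8, array([ 0.5759, -0.1638, -0.0013]))]
keeper_grip [(0.66, array([ 0.4873, -0.181 ,  0.0901]))]
at 7.42 [ 0.5675 -0.0884  0.2151] hd -169.09 j [-0.15  0.4   0.18  1.36  0.   -0.35] F [ 0.6  0.2 -1.2] w 0.0191 60.9 tilt 0.14
5 [1.5, 0.14, -0.24, 2.1, -0.001, 1.5, 0.14, -0.24, 2.1, -0.001, 1.5, 0.14, -0.24, 2.1, -0.001, 1.5, 0.14, -0.24, 2.1, -0.001, 1.5, 0.14, -0.24, 2.1, -0.001]
```

View pics/w2.png

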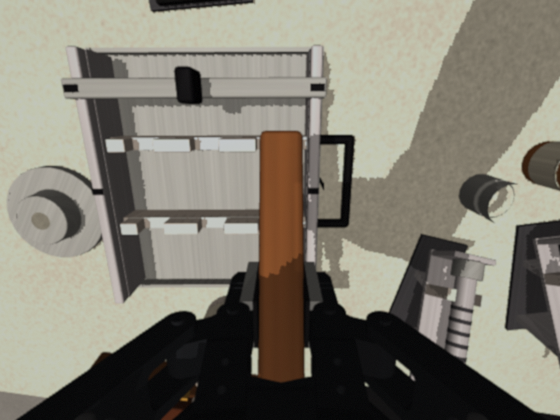

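The wrist view shows the tray: keeper grip at (188,85), near comb at row 145, far comb at row 227, and the scraper in the fingers heading for the rightmost notches, next to the handle loop at (335,180).

carry_out(increments=[1.5,0.2,-0.3,2.1,0,1.5,0.2,-0.3,2.1,0,1.5,0.2,-0.3,2.1,0,1.5,0.1,-0.3,2.1,0,1.5,0,-0.1,2.0,0])

```text
clock: 8.05
eef_pos: [0.5635, -0.1009, 0.1112]
tool_rot: [-0.097, 0.995, 0.0, -0.0]
ft_force: [0.3, 0.4, -1.3]
grip_width: 0.019
grasp_force: 60.9
```

```bash
cat >> h.py <<'E'
def mean_obs(n=5):
    P=[];H=[]
    for i in range(n):
        bot.camera('side'); o=bot.get_obs(); P.append(o['eef_pos']); M=R.from_quat(o['tool_rot']).as_matrix(); H.append(np.degrees(np.arctan2(M[1,0],M[0,0])))
    print('mean',np.mean(P,0).round(4),'sd',np.std(P,0).round(4),'hd',np.mean(H).round(2),o['ft_force'].round(1),o['grasp_force'].round(1)); return np.mean(P,0)
TR=np.array([.5722,-.1637]); TH=np.radians(11.25)
def tr(p):
    e=np.array([np.cos(TH),np.sin(TH)]); q=np.array(p[:2])-TR; return np.array([q@e,q@[-e[1],e[0]],p[2]]).round(4)
E
python3 -c "
from h import *
p=mean_obs(); print(tr(p))"
```

```text
Traceback (most recent call last):
  File "h.py", line 27, in mean_obs
    print('mean',np.mean(P,0).round(4),'sd',np.std(P,0).round(4),'hd',np.mean(H).round(2),o['ft_force'].round(1),o['grasp_force'].round(1)); return np.mean(P,0)
                                                                                                                 ^^^^^^^^^^^^^^^^^^^^^^
AttributeError: 'float' object has no attribute 'round'
```

```bash
sed -i "s/o\['grasp_force'\].round(1))/round(o['grasp_force'],1))/" h.py
python3 -c "
from h import *
p=mean_obs(); print(tr(p))"
```

```text
mean [ 0.5646 -0.1023  0.1134] sd [0.0001 0.0002 0.0001] hd -169.01 [ 0.2 -0.1 -1.3] 60.9
[0.0045 0.0617 0.1134]
```

carry_out(increments=[1.5,0,0,1.5,0,1.5,0,0,1.5,0,1.5,0,0,1.2,0,1.5,0,0,1.0,0,1.5,0,0,0.6,0])

```text
clock: 9.18
eef_pos: [0.5635, -0.1026, 0.0532]
tool_rot: [-0.095, 0.995, 0.0, -0.001]
ft_force: [0.3, 0.8, -1.5]
grip_width: 0.019
grasp_force: 60.9
```

carry_out(increments=[1.5,0,0,0.3,0,1.5,0,0,0.3,0,1.5,0,0,0.3,0,1.5,0,0,0.3,0,1.5,0,0,0.3,0])

```text
clock: 9.8
eef_pos: [0.5677, -0.1029, 0.0428]
tool_rot: [-0.096, 0.995, -0.001, 0.004]
ft_force: [1.9, 2.4, 11.7]
grip_width: 0.0191
grasp_force: 62.6
```

Run:
```python
from h import *
p=mean_obs(3); print(tr(p)); c=bot.camera('side')
for k in('scraper','scraper_tip'): print([(d['p'],tr(w(c,d['xyz']))) for d in bot.place_of(c,k)[:2]])
```

```text
mean [ 0.5675 -0.1029  0.0425] sd [0. 0. 0.] hd -169.03 [2.  0.4 8.4] 62.3
[0.0072 0.0605 0.0425]
[(0.75, array([0.0118, 0.0622, 0.055 ]))]
[(0.56, array([0.125 , 0.0648, 0.0889]))]
```

carry_out(increments=[1.5,0.2,0,0.4,0,1.5,0.2,0,0.4,0,1.5,0.1,0,0.4,0,1.5,0,0,0.4,0,1.5,0,0,0.2,0])

```text
clock: 10.72
eef_pos: [0.5663, -0.1041, 0.0264]
tool_rot: [-0.096, 0.995, -0.001, 0.008]
ft_force: [6.1, 1.4, 13.9]
grip_width: 0.0192
grasp_force: 64.6
```

Run:
```python
from h import *
p=mean_obs(2); print(tr(p)); c=bot.camera('side')
for k in('scraper','scraper_tip'): print([(d['p'],tr(w(c,d['xyz']))) for d in bot.place_of(c,k)[:2]])
```

```text
mean [ 0.5662 -0.1041  0.0264] sd [0. 0. 0.] hd -169.0 [ 5.9  0.8 11. ] 64.5
[0.0058 0.0597 0.0264]
[]
[(0.97, array([0.1235, 0.0621, 0.0402])), (0.64, array([-0.0003,  0.0004, -0.0041]))]
```

carry_out(increments=[2.6,0,0,0,0,3.2,0,0,0,0,3.2,0,0,0,0,3.2,0,0,0,0,3.2,0,0,0,0])

```text
clock: 11.6
eef_pos: [0.559, -0.1036, 0.0214]
tool_rot: [-0.095, 0.995, 0.0, 0.0]
ft_force: [-0.2, 0.2, 4.8]
grip_width: 0.032
grasp_force: 1.9
```

carry_out(increments=[3.2,0,0,-1.5,0,3.2,0,0,-2.0,0,3.2,0,0,-2.5,0,3.2,0,0,-2.5,0,3.2,0,0,-2.5,0])

```text
clock: 12.22
eef_pos: [0.5585, -0.1036, 0.1324]
tool_rot: [-0.095, 0.995, 0.0, -0.0]
ft_force: [-0.6, -0.3, -0.4]
grip_width: 0.0322
grasp_force: 0.0
```

Run:
```python
from h import *
p=mean_obs(2); print(tr(p)); c=bot.camera('side')
np.set_printoptions(precision=4,suppress=True)
for n in('top','side'):
  c=bot.camera(n)
  for k in('scraper','scraper_tip','keeper_grip'): print(n,k,[(d['p'],tr(w(c,d['xyz']))) for d in bot.place_of(c,k)[:2]])
  for m in bot.regions_of(c,'scraper')[:1]:
    Q=np.array([tr(q) for q in cloud(c,cv2.erode(m['mask'].astype(np.uint8),np.ones((3,3)))>0)]); Q=Q[Q[:,2]>.03]; print(len(Q),Q.mean(0),np.percentile(Q,[2,98],axis=0),'dz/dx',np.polyfit(Q[:,0],Q[:,2],1),'dy/dx',np.polyfit(Q[:,0],Q[:,1],1))
```

```text
mean [ 0.5607 -0.104   0.1355] sd [0.0001 0.     0.0007] hd -169.04 [ 0.7 -0.8  0.3] 0.0
[0.0004 0.0608 0.1355]
top scraper [(0.35, array([-0.1923, -0.0025, -0.0001]))]
top scraper_tip []
top keeper_grip [(0.47, array([0.0145, 0.2987, 0.0019]))]
249 [ 0.0386 -0.1877  0.0346] [[ 0.0138 -0.2138  0.0307]
 [ 0.0648 -0.1622  0.0404]] dz/dx [-0.0045  0.0348] dy/dx [-0.0167 -0.187 ]
side scraper [(0.7, array([0.0108, 0.0623, 0.041 ]))]
side scraper_tip [(0.85, array([0.1261, 0.0619, 0.037 ]))]
side keeper_grip [(0.9, array([-0.0938,  0.0036,  0.0875]))]
405 [0.0271 0.0572 0.05  ] [[-0.0688  0.0471  0.0412]
 [ 0.1222  0.0717  0.0562]] dz/dx [-0.041   0.0511] dy/dx [0.0156 0.0568]
```

carry_out(increments=[3.6,2,-1.5,0,0,3.6,2,-1.5,0,0,3.6,2,-1.5,0,0,3.6,2,-1.5,0,0,3.6,0.8,-0.1,0.8,0])

```text
clock: 13.5
eef_pos: [0.484, -0.1812, 0.1236]
tool_rot: [-0.095, 0.996, -0.0, 0.001]
ft_force: [0.8, 0.2, -1.1]
grip_width: 0.0361
grasp_force: 0.0
```

carry_out(increments=[3.6,0,0,2.0,0,3.6,0,0,2.0,0,3.6,0,0,0.6,0,0.5,0,0,0,0,0.5,0,0,0,0])

```text
clock: 14.12
eef_pos: [0.4845, -0.1801, 0.0775]
tool_rot: [-0.096, 0.995, -0.0, 0.0]
ft_force: [1.1, -0.3, -4.2]
grip_width: 0.0134
grasp_force: 59.6
```

Run:
```python
from h import *
p=mean_obs(4); print(tr(p),bot.get_obs()['grip_width'])
c=bot.camera('side')
for k in('keeper_grip',): print(k,[(d['p'],tr(w(c,d['xyz']))) for d in bot.place_of(c,k)[:2]])
```

```text
mean [ 0.4845 -0.1801  0.0775] sd [0. 0. 0.] hd -169.02 [ 1.6 -0.  -4.2] 59.6
[-0.0892  0.001   0.0775] 0.012928932639883076
keeper_grip [(0.6, array([-0.0032, -0.0012, -0.0031])), (0.58, array([-0.0926,  0.001 ,  0.0887]))]
```

carry_out(increments=[0.5,0.5,0,0,0,0.5,0.7,0,0,0,0.5,0.6,0,0,0,3.6,0,0,0,0,3.6,0,0,0,0])

```text
clock: 15.05
eef_pos: [0.4663, -0.184, 0.0778]
tool_rot: [-0.095, 0.995, -0.0, 0.0]
ft_force: [0.1, 0.0, -0.6]
grip_width: 0.0358
grasp_force: 0.0
```

carry_out(increments=[3.6,0,0,0,0,3.6,0,0,-2,0,3.6,0,0,-3,0,3.6,0,0,-4,0,5,0,0,-3,0])

```text
clock: 15.68
eef_pos: [0.4669, -0.1838, 0.1991]
tool_rot: [-0.095, 0.995, -0.0, 0.001]
ft_force: [1.2, -0.6, -0.6]
grip_width: 0.0494
grasp_force: 0.0
```

Run:
```python
from h import *
c=bot.camera('wrist'); cv2.imwrite('pics/w3.png',c['pixels'])
print(tr(bot.get_obs()['eef_pos']))
for k in('keeper_grip','scraper','slot1','mark'): print(k,[(d['p'],tr(w(c,d['xyz']))) for d in bot.place_of(c,k)[:3]])
P=np.array(cloud(c)); e=np.array([np.cos(TH),np.sin(TH)]); T=np.c_[(P[:,:2]-TR)@e,(P[:,:2]-TR)@[-e[1],e[0]],P[:,2]]
for m in bot.regions_of(c,'scraper')[:1]:
    Q=np.array([tr(q) for q in cloud(c,m['mask'])]); Q=Q[Q[:,2]>.03]; print(len(Q),Q.mean(0),np.percentile(Q,[1,99],axis=0),'dz/dx',np.polyfit(Q[:,0],Q[:,2],1),'dy/dx',np.polyfit(Q[:,0],Q[:,1],1))
plan([(.6225,.2492,.2,198.3,10,5),(.67,.1137,.2,177,10,5)])
```

```text
[-0.1055 -0.0003  0.2031]
keeper_grip [(0.85, array([-0.1066, -0.001 ,  0.0933]))]
scraper [(0.76, array([0.0052, 0.0582, 0.0481]))]
slot1 [(0.85, array([-0.0033, -0.0024,  0.0475])), (0.67, array([-0.0013,  0.0598,  0.0493])), (0.61, array([ 0.0008, -0.0641,  0.0481]))]
mark [(0.7, array([-0.0044, -0.0011,  0.0901]))]
1864 [0.00995483 0.05510392 0.05426454] [[-0.0723    0.042663  0.0414  ]
 [ 0.110637  0.0675    0.0578  ]] dz/dx [-0.0417413   0.05468007] dy/dx [-0.0059149  0.0551628]
at 15.97 [ 0.4657 -0.1833  0.1961] hd -169.04 j [-0.37  0.26 -0.06  1.25 -0.   -0.57] F [-0.5 -0.3 -0.2] w 0.0497 0.0 tilt 0.14
10 [5.0, -2.36, 3.95, -0.04, -0.013, 5.0, -2.41, 3.92, -0.04, -0.013, 5.0, -2.46, 3.89, -0.04, -0.013, 5.0, -2.51, 3.85, -0.04, -0.013, 5.0, -2.56, 3.82, -0.04, -0.013, 5.0, -2.61, 3.79, -0.04, -0.013, 5.0, -2.66, 3.76, -0.04, -0.013, 5.0, -2.71, 3.72, -0.04, -0.013, 5.0, -2.75, 3.69, -0.04, -0.013, 5.0, -2.8, 3.65, -0.04, -0.013]
10 [5.0, -0.03, -1.44, -0.0, 0.037, 5.0, -0.08, -1.43, -0.0, 0.037, 5.0, -0.13, -1.43, -0.0, 0.037, 5.0, -0.19, -1.42, -0.0, 0.037, 5.0, -0.24, -1.42, -0.0, 0.037, 5.0, -0.29, -1.41, -0.0, 0.037, 5.0, -0.34, -1.39, -0.0, 0.037, 5.0, -0.39, -1.38, -0.0, 0.037, 5.0, -0.45, -1.37, -0.0, 0.037, 5.0, -0.5, -1.35, -0.0, 0.037]
```

View pics/w3.png

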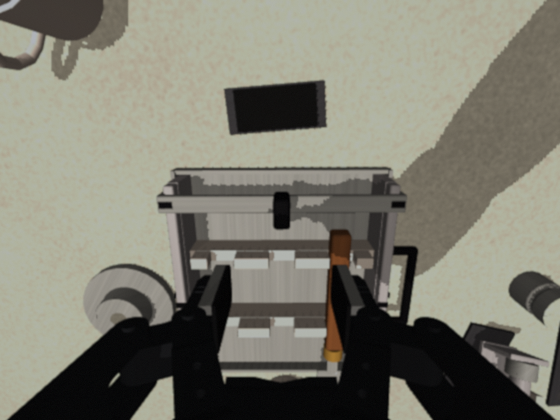

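The scraper at (340,290) lies in the notches next to the handle, and the keeper at (282,205) is pulled back. Next is the plug gauge.

```bash
python3 -c "
from h import *
plan([(.67,.1137,.2,177,10,5)])"
```

```text
at 15.97 [ 0.4657 -0.1833  0.1961] hd -169.04 j [-0.37  0.26 -0.06  1.25 -0.   -0.57] F [-0.5 -0.3 -0.2] w 0.0497 0.0 tilt 0.14
10 [5.0, -2.57, 2.53, -0.04, 0.024, 5.0, -2.51, 2.59, -0.04, 0.024, 5.0, -2.44, 2.65, -0.04, 0.024, 5.0, -2.38, 2.71, -0.04, 0.024, 5.0, -2.31, 2.77, -0.04, 0.024, 5.0, -2.24, 2.82, -0.04, 0.024, 5.0, -2.17, 2.88, -0.04, 0.024, 5.0, -2.1, 2.93, -0.04, 0.024, 5.0, -2.03, 2.98, -0.04, 0.024, 5.0, -1.96, 3.03, -0.04, 0.024]
```

carry_out(increments=[5.0,-2.57,2.53,0,0.024,5.0,-2.5,2.6,0,0.024,5.0,-2.44,2.65,0,0.024,5.0,-2.38,2.7,0,0.024,5.0,-2.3,2.77,0,0.024])

```text
clock: 16.6
eef_pos: [0.5679, -0.034, 0.1954]
tool_rot: [-0.035, 0.999, 0.0, -0.002]
ft_force: [1.0, -0.4, 0.1]
grip_width: 0.05
grasp_force: 0.0
```

carry_out(increments=[5.0,-2.24,2.82,0,0.024,5.0,-2.17,2.88,0,0.024,5.0,-2.1,2.93,0,0.024,5.0,-2.03,2.98,0,0.024,5.0,-1.96,3.03,0,0.024])

```text
clock: 17.23
eef_pos: [0.6697, 0.1147, 0.195]
tool_rot: [0.025, 1.0, -0.0, -0.002]
ft_force: [0.8, 0.6, 0.5]
grip_width: 0.0501
grasp_force: 0.0
```

Run:
```python
from h import *
np.set_printoptions(precision=4,suppress=True)
mean_obs(3); c=bot.camera('wrist'); cv2.imwrite('pics/w4.png',c['pixels'])
for k in('plug_gauge','plug_gauge_tip'): print([(d['p'],w(c,d['xyz'])) for d in bot.place_of(c,k)[:2]])
for m in bot.regions_of(c,'plug_gauge')[:1]:
    Q=cloud(c,m['mask']); q=Q[:,:2]-Q[:,:2].mean(0); v=np.linalg.svd(q,full_matrices=False)[2][0]; print(Q.mean(0),np.degrees(np.arctan2(v[1],v[0])))
plan([(.67,.1137,.071,177,5,5)])
```

```text
mean [0.6704 0.1172 0.1941] sd [0.0008 0.0015 0.0001] hd 177.37 [ 0.1 -0.2  0.1] 0.0
[(0.92, array([0.6673, 0.1166, 0.0859])), (0.39, array([0.6231, 0.2519, 0.0038]))]
[(0.79, array([0.7532, 0.1095, 0.1348]))]
[0.6805 0.1123 0.1043] -2.8945624118467523
at 17.57 [0.6692 0.1128 0.1967] hd 177.15 j [ 0.17  0.63  0.51  1.45 -0.    0.22] F [-0.6  0.1 -0.4] w 0.0498 0.0 tilt 0.1
5 [5.0, -0.01, 0.02, 2.51, 0.001, 5.0, -0.01, 0.02, 2.51, 0.001, 5.0, -0.01, 0.02, 2.51, 0.001, 5.0, -0.01, 0.02, 2.51, 0.001, 5.0, -0.01, 0.02, 2.51, 0.001]
```

carry_out(increments=[5.0,0,0,2.7,0,5.0,0,0,2.7,0,5.0,0,0,2.5,0,5.0,0,0,2.5,0,5.0,0,0,2.1,0])

```text
clock: 18.2
eef_pos: [0.6692, 0.1124, 0.0717]
tool_rot: [0.025, 1.0, -0.0, -0.0]
ft_force: [0.7, 0.4, -0.1]
grip_width: 0.05
grasp_force: 0.0
```

carry_out(increments=[1.5,0,0,0,0,1.5,0,0,0,0,1.5,0,0,0,0,1.5,0,0,0,0,1.5,0,0,0,0])

```text
clock: 18.82
eef_pos: [0.6704, 0.1136, 0.0734]
tool_rot: [0.025, 1.0, -0.0, 0.001]
ft_force: [-0.6, -1.5, 2.9]
grip_width: 0.0184
grasp_force: 58.8
```

carry_out(increments=[1.5,0,0,-0.5,0,1.5,0,0,-1.0,0,1.5,0,0,-2.5,0,1.5,0,0,-4,0,1.5,0,0,-5,0])

```text
clock: 19.45
eef_pos: [0.6691, 0.114, 0.2026]
tool_rot: [0.024, 1.0, -0.0, -0.001]
ft_force: [0.5, -0.0, -1.7]
grip_width: 0.0184
grasp_force: 58.7
```

Run:
```python
from h import *
np.set_printoptions(precision=4,suppress=True)
p=mean_obs(3)
c=bot.camera('side')
for k in('plug_gauge','plug_gauge_tip'): print([(d['p'],w(c,d['xyz'])) for d in bot.place_of(c,k)[:2]])
e=np.array([np.cos(TH),np.sin(TH)]); t=TR+e*-.006; print(t)
plan([(*t,.21,191.25,10,1.5),(*t,.11,191.25,5,1.5)])
```

```text
mean [0.6728 0.1146 0.2101] sd [0.0005 0.0001 0.0021] hd 177.22 [-0.3 -0.4 -2.3] 58.7
[(0.79, array([0.6714, 0.1138, 0.2175])), (0.72, array([ 0.5838, -0.225 ,  0.0422]))]
[(0.84, array([0.7577, 0.1083, 0.2612])), (0.56, array([0.2115, 0.4914, 0.0087]))]
[ 0.5663 -0.1649]
at 19.75 [0.669  0.1138 0.2006] hd 177.21 j [0.17 0.63 0.52 1.47 0.   0.22] F [-0.4  0.4 -2.8] w 0.0186 58.7 tilt 0.17
10 [1.5, 0.89, -2.83, -0.09, -0.024, 1.5, 0.96, -2.81, -0.09, -0.024, 1.5, 1.03, -2.79, -0.09, -0.024, 1.5, 1.1, -2.76, -0.09, -0.024, 1.5, 1.16, -2.73, -0.09, -0.024, 1.5, 1.23, -2.7, -0.09, -0.024, 1.5, 1.3, -2.67, -0.09, -0.024, 1.5, 1.36, -2.64, -0.09, -0.024, 1.5, 1.43, -2.61, -0.09, -0.024, 1.5, 1.49, -2.57, -0.09, -0.024]
5 [1.5, 0.0, 0.0, 2.0, -0.0, 1.5, 0.0, 0.0, 2.0, -0.0, 1.5, 0.0, 0.0, 2.0, -0.0, 1.5, 0.0, 0.0, 2.0, -0.0, 1.5, 0.0, 0.0, 2.0, -0.0]
```

carry_out(increments=[1.5,0.9,-2.83,0,-0.024,1.5,0.96,-2.8,0,-0.024,1.5,1.03,-2.8,0,-0.024,1.5,1.1,-2.76,0,-0.024,1.5,1.16,-2.73,0,-0.024])

```text
clock: 20.38
eef_pos: [0.6165, -0.0261, 0.1997]
tool_rot: [-0.036, 0.999, 0.0, -0.002]
ft_force: [0.7, 0.3, -2.1]
grip_width: 0.0181
grasp_force: 58.7
```

carry_out(increments=[1.5,1.23,-2.7,0,-0.024,1.5,1.3,-2.67,0,-0.024,1.5,1.36,-2.64,0,-0.024,1.5,1.43,-2.6,0,-0.024,1.5,1.5,-2.57,0,-0.024])

```text
clock: 21.0
eef_pos: [0.5645, -0.1649, 0.1999]
tool_rot: [-0.096, 0.995, 0.001, -0.002]
ft_force: [0.6, -0.5, -2.5]
grip_width: 0.0181
grasp_force: 58.7
```

```bash
cat > log.txt <<'E'
-3.1,1,.3,-.064;-3.15,.8,.3,-.064;-3.2,.6,.3,-.064;-3.23,.4,.3,-.064;-3.25,.2,.3,-.064
-3.25,0,.3,-.064;-3.25,-.25,.3,-.064;-3.2,-.45,.3,-.064;-3.2,-.65,.3,-.064;-3.1,-.85,.3,-.064
0,0,13,0
0,0,-11,0
.6,-4.8,-.7,0;.6,-4.8,-.7,0;.63,-4.8,-.7,0;.64,-4.8,-.7,0;.65,-4.8,-.7,-.02
3.5,-24,0,0
.7,-1.3,10.4,0
0,0,5.8,0
0,0,1.5,0
.5,0,1.8,0
0,0,-11,0
8.8,-6.1,.8,0
0,0,4.6,0
1.8,0,0,0
0,0,-12,0
-2.57,2.53,0,.024;-2.5,2.6,0,.024;-2.44,2.65,0,.024;-2.38,2.7,0,.024;-2.3,2.77,0,.024
-2.24,2.82,0,.024;-2.17,2.88,0,.024;-2.1,2.93,0,.024;-2.03,2.98,0,.024;-1.96,3.03,0,.024
0,0,12.5,0
0,0,-13,0
.9,-2.83,0,-.024;.96,-2.8,0,-.024;1.03,-2.8,0,-.024;1.1,-2.76,0,-.024;1.16,-2.73,0,-.024
1.23,-2.7,0,-.024;1.3,-2.67,0,-.024;1.36,-2.64,0,-.024;1.43,-2.6,0,-.024;1.5,-2.57,0,-.024
E
cat >> h.py <<'E'
def dead(v=False):
    p=np.array([.226,.446,.231]); h=1.102-1.571+np.pi
    for L in open('log.txt'):
        for r in L.strip().split(';'):
            x,y,z,t=map(float,r.split(',')); x,y,z=x/100,y/100,z/100
            p=p+[x*np.cos(h)+y*np.sin(h),x*np.sin(h)-y*np.cos(h),-z]; h-=t
        if v: print(p.round(4),np.degrees(h).round(2))
    print('cmd',p.round(4),np.degrees(h).round(2)%360,'tray',tr(p)); return p
E
python3 - <<'E'
from h import *
np.set_printoptions(precision=4,suppress=True)
dead(True); p=mean_obs(3); print(tr(p)); p=mean_obs(3); print(tr(p))
c=bot.camera('wrist'); T=np.array([tr(q) for q in cloud(c)])
for nm,s in (('combN',-1),('combF',1)):
  m=(np.abs(T[:,0]-s*.042)<.014)&(T[:,2]>.05)&(T[:,2]<.06)&(np.abs(T[:,1])<.1)
  hh,ed=np.histogram(T[m,1],np.arange(-.1,.1,.001)); z=np.abs(np.arange(-.1,.1,.001)); print(nm,m.sum(),T[m].mean(0),'present mm:',[int(round(ed[i]*1000)) for i in range(len(hh)) if hh[i]>5])
E
```

```text
[0.3868 0.4209 0.216 ] 171.46
[0.547  0.3954 0.201 ] 189.8
[0.547  0.3954 0.071 ] 189.8
[0.547  0.3954 0.181 ] 189.8
[0.5571 0.1536 0.216 ] 190.94
[ 0.5683 -0.0887  0.216 ] 190.94
[ 0.5639 -0.1028  0.112 ] 190.94
[ 0.5639 -0.1028  0.054 ] 190.94
[ 0.5639 -0.1028  0.039 ] 190.94
[ 0.559  -0.1037  0.021 ] 190.94
[ 0.559  -0.1037  0.131 ] 190.94
[ 0.4841 -0.1803  0.123 ] 190.94
[ 0.4841 -0.1803  0.077 ] 190.94
[ 0.4665 -0.1837  0.077 ] 190.94
[ 0.4665 -0.1837  0.197 ] 190.94
[ 0.5683 -0.0351  0.197 ] 184.07
[0.67   0.1137 0.197 ] 177.19
[0.67   0.1137 0.072 ] 177.19
[0.67   0.1137 0.202 ] 177.19
[ 0.6183 -0.0255  0.202 ] 184.07
[ 0.5662 -0.1646  0.202 ] 190.94
cmd [ 0.5662 -0.1646  0.202 ] 190.94 tray [-0.0061  0.0003  0.202 ]
mean [ 0.5638 -0.1669  0.2001] sd [0.0006 0.0013 0.0001] hd -169.22 [-0.3 -1.6 -2.9] 58.8
[-0.0089 -0.0015  0.2001]
mean [ 0.5655 -0.164   0.2008] sd [0.0003 0.0004 0.0003] hd -169.07 [ 0.7  1.6 -2.4] 58.8
[-0.0066  0.001   0.2008]
combN 2069 [-0.0417  0.0184  0.0557] present mm: [-100, -99, -93, -92, -91, -90, -89, -88, -87, -86, -85, -84, -83, -82, -81, -80, -79
[... 216 characters left out ...]
, 51, 52, 53, 54, 55, 56, 57, 58, 59, 60, 61, 62, 63, 64, 65, 66, 67, 68, 74, 75, 76, 77, 78, 79, 80, 81, 82, 83, 84, 85, 86, 87, 88, 89, 90, 91, 97]
combF 1856 [0.0418 0.015  0.0555] present mm: [-100, -99, -93, -92, -91, -90, -89, -88, -87, -86, -85, -84, -83, -82, -81, -80, -79, -78, -77, -49, -48, -47, -46, -45, -44, -43, -42, -41, -40, -39, -38, -37, -36, -35, -34, -33, -32, -31, -30, -29, -28, -27, -26, -25, -24, -23, -22, 21, 22, 23, 24, 25, 26, 27, 28, 29, 30, 31, 32, 33, 34, 35, 36, 37, 38, 39, 40, 41, 42, 43, 44, 45, 46, 47, 48, 49, 50, 51, 52, 53, 54, 55, 56, 57, 58, 59, 60, 61, 62, 63, 64, 65, 66, 67, 74, 75, 76, 77, 78, 79, 80, 81, 82, 83, 84, 85, 86, 87, 88, 89, 90, 91, 96, 97]
```

carry_out(increments=[1.5,0,0,2.5,0,1.5,0,0,2.5,0,1.5,0,0,2.5,0,1.5,0,0,1.5,0,1.5,0,0,1.0,0])

```text
clock: 21.98
eef_pos: [0.5663, -0.1638, 0.1015]
tool_rot: [-0.096, 0.995, 0.0, -0.0]
ft_force: [-0.2, 0.7, -2.0]
grip_width: 0.0181
grasp_force: 58.8
```

carry_out(increments=[1.5,0,0,1,0,1.5,0,0,1.2,0,1.5,0,0,1.2,0,1.5,0,0,0.8,0,1.5,0,0,0.6,0])

```text
clock: 22.6
eef_pos: [0.5661, -0.1644, 0.0537]
tool_rot: [-0.095, 0.995, 0.0, -0.0]
ft_force: [0.6, 0.6, -2.9]
grip_width: 0.0185
grasp_force: 58.8
```

carry_out(increments=[1.5,0.1,0,0.3,0,1.5,0.1,0,0.3,0,1.5,0.1,0,0.3,0,1.5,0,0,0.3,0,1.5,0,0,0.3,0])

```text
clock: 23.22
eef_pos: [0.5655, -0.1653, 0.0418]
tool_rot: [-0.096, 0.995, -0.001, 0.003]
ft_force: [1.1, 0.9, 8.0]
grip_width: 0.018
grasp_force: 59.3
```

```bash
echo "0,0,10,0
0,0,4.8,0
.3,0,1.5,0" >> log.txt
python3 - <<'E'
from h import *
dead(); p=mean_obs(3); print(tr(p)); c=bot.camera('side')
for k in('plug_gauge','plug_gauge_tip'): print([(d['p'],tr(w(c,d['xyz']))) for d in bot.place_of(c,k)[:2]])
E
```

```text
cmd [ 0.5633 -0.1651  0.039 ] 190.94 tray [-0.0091  0.0003  0.039 ]
mean [ 0.5653 -0.1654  0.0416] sd [0.0001 0.     0.0001] hd -169.03 [0.4 0.4 6.8] 59.3
[-0.0071 -0.0003  0.0416]
[(0.72, array([-0.0066,  0.    ,  0.0525]))]
[(0.65, array([ 0.0814, -0.0026,  0.0867])), (0.61, array([-0.2288,  0.7136,  0.0142]))]
```

carry_out(increments=[1.5,0.1,0,0.4,0,1.5,0,0,0.4,0,1.5,0,0,0.4,0,1.5,0,0,0.3,0,1.5,0,0,0.2,0])

```text
clock: 24.15
eef_pos: [0.568, -0.1656, 0.0264]
tool_rot: [-0.096, 0.995, -0.001, 0.006]
ft_force: [4.4, 2.2, 10.4]
grip_width: 0.0182
grasp_force: 60.5
```

```bash
echo ".1,0,1.7,0" >> log.txt
python3 - <<'E'
from h import *
dead(); p=mean_obs(3); print(tr(p)); c=bot.camera('side')
for k in('plug_gauge','plug_gauge_tip'): print([(d['p'],tr(w(c,d['xyz']))) for d in bot.place_of(c,k)[:2]])
E
```

```text
cmd [ 0.5623 -0.1653  0.022 ] 190.94 tray [-0.0101  0.0004  0.022 ]
mean [ 0.5681 -0.1656  0.0264] sd [0.     0.     0.0001] hd -168.99 [5.  1.3 8.5] 60.4
[-0.0044 -0.0011  0.0264]
[(0.86, array([-0.2322,  0.6191,  0.0136])), (0.64, array([-0.0077, -0.0021,  0.0378]))]
[(0.77, array([-0.2284,  0.716 ,  0.0122])), (0.72, array([ 0.0893, -0.0025,  0.0405]))]
```

carry_out(increments=[2.6,0,0,0,0,3.2,0,0,0,0,3.2,0,0,0,0,3.2,0,0,0,0,3.2,0,0,0,0])

```text
clock: 25.08
eef_pos: [0.5621, -0.1652, 0.022]
tool_rot: [-0.095, 0.995, 0.0, -0.0]
ft_force: [-0.7, -0.0, -0.8]
grip_width: 0.0319
grasp_force: 0.0
```

carry_out(increments=[3.2,0,0,-1.5,0,3.2,0,0,-2.5,0,3.2,0,0,-4,0,3.2,0,0,-5,0,5,0,0,-5,0])

```text
clock: 25.7
eef_pos: [0.5622, -0.1652, 0.205]
tool_rot: [-0.095, 0.995, -0.0, 0.001]
ft_force: [1.2, -0.8, 0.7]
grip_width: 0.0486
grasp_force: 0.0
```

```bash
echo "0,0,-18,0" >> log.txt
python3 - <<'E'
from h import *
p=dead(); print(mean_obs(2)); c=bot.camera('wrist')
for k in('plug_gauge','scraper'):
  print(k,[(d['p'],tr(w(c,d['xyz']))) for d in bot.place_of(c,k)[:2]])
c=bot.camera('side')
for k in('plug_gauge_tip','plug_gauge','scraper_tip'): print([(d['p'],tr(w(c,d['xyz']))) for d in bot.place_of(c,k)[:2]])
bot.get_obs_=bot.get_obs
import h
o=bot.get_obs(); o['eef_pos']=p; h.bot=type('B',(),{'get_obs':staticmethod(lambda:o)})
plan([(.6225,.2492,.202,198.3,10,5)])
E
```

```text
cmd [ 0.5623 -0.1653  0.202 ] 190.94 tray [-0.0101  0.0004  0.202 ]
mean [ 0.5658 -0.1662  0.212 ] sd [0.0002 0.0001 0.0012] hd -169.04 [0.7 0.  0.5] 0.0
[ 0.56578687 -0.16623488  0.2119656 ]
plug_gauge [(0.71, array([-0.0054,  0.0016,  0.0424]))]
scraper [(0.78, array([0.0032, 0.0582, 0.0479]))]
[(0.88, array([ 0.0861, -0.0044,  0.0433])), (0.85, array([-0.2277,  0.7156,  0.0129]))]
[(0.95, array([-0.0059,  0.0003,  0.0399])), (0.87, array([-0.2334,  0.6187,  0.0135]))]
[(0.56, array([0.1251, 0.0647, 0.0396]))]
at 26.15 [ 0.5623 -0.1653  0.202 ] hd -169.04 j [-0.29  0.43  0.19  1.34 -0.   -0.48] F [-0.8 -0.5 -0.4] w 0.0501 0.0 tilt 0.19
10 [5.0, -1.38, 3.96, -0.0, -0.013, 5.0, -1.43, 3.94, -0.0, -0.013, 5.0, -1.48, 3.92, -0.0, -0.013, 5.0, -1.53, 3.9, -0.0, -0.013, 5.0, -1.58, 3.88, -0.0, -0.013, 5.0, -1.63, 3.86, -0.0, -0.013, 5.0, -1.68, 3.84, -0.0, -0.013, 5.0, -1.73, 3.82, -0.0, -0.013, 5.0, -1.78, 3.79, -0.0, -0.013, 5.0, -1.83, 3.77, -0.0, -0.013]
```

carry_out(increments=[5.0,-1.4,3.96,0,-0.013,5.0,-1.43,3.94,0,-0.013,5.0,-1.48,3.92,0,-0.013,5.0,-1.53,3.9,0,-0.013,5.0,-1.58,3.88,0,-0.013])

```text
clock: 26.78
eef_pos: [0.592, 0.0435, 0.201]
tool_rot: [-0.128, 0.992, 0.0, -0.001]
ft_force: [-0.1, -0.1, -0.0]
grip_width: 0.05
grasp_force: 0.0
```

carry_out(increments=[5.0,-1.63,3.86,0,-0.013,5.0,-1.68,3.84,0,-0.013,5.0,-1.73,3.82,0,-0.013,5.0,-1.78,3.8,0,-0.013,5.0,-1.8,3.77,0,-0.013])

```text
clock: 27.4
eef_pos: [0.6217, 0.2507, 0.2008]
tool_rot: [-0.16, 0.987, -0.0, -0.001]
ft_force: [0.8, -0.1, -0.3]
grip_width: 0.0501
grasp_force: 0.0
```

```bash
echo "-1.4,3.96,0,-.013;-1.43,3.94,0,-.013;-1.48,3.92,0,-.013;-1.53,3.9,0,-.013;-1.58,3.88,0,-.013
-1.63,3.86,0,-.013;-1.68,3.84,0,-.013;-1.73,3.82,0,-.013;-1.78,3.8,0,-.013;-1.8,3.77,0,-.013" >> log.txt
python3 - <<'E'
from h import *
np.set_printoptions(precision=4,suppress=True)
dead(); mean_obs(3); c=bot.camera('wrist'); cv2.imwrite('pics/w5.png',c['pixels'])
for k in('probe_arm','probe_arm_tip'): print([(d['p'],w(c,d['xyz'])) for d in bot.place_of(c,k)[:2]])
for m in bot.regions_of(c,'probe_arm')[:1]:
    Q=cloud(c,m['mask']); Q=Q[np.hypot(*(Q[:,:2]-[.6225,.2492]).T)<.05]; q=Q[:,:2]-Q[:,:2].mean(0); v=np.linalg.svd(q,full_matrices=False)[2][0]; print(Q.mean(0),np.degrees(np.arctan2(v[1],v[0])))
E
```

```text
cmd [0.6222 0.2495 0.202 ] 198.39 tray [0.1297 0.3955 0.202 ]
mean [0.6214 0.2541 0.2001] sd [0.0001 0.002  0.0001] hd -161.31 [-0.5 -1.   0.7] 0.0
[(0.98, array([0.6248, 0.2473, 0.0922]))]
[(0.6, array([0.7292, 0.283 , 0.144 ]))]
[0.6243 0.2479 0.1   ] 18.18641745298723
```

View pics/w5.png

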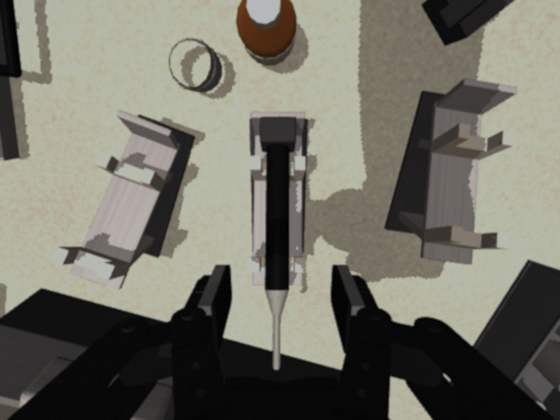

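The probe arm at (277,200) is centred between the fingers and aligned. I'm taking it.

carry_out(increments=[5.0,0,0,2.8,0,5.0,0,0,2.8,0,5.0,0,0,2.7,0,5.0,0,0,2.6,0,5.0,0,0,2.1,0])

```text
clock: 28.38
eef_pos: [0.622, 0.2477, 0.0714]
tool_rot: [-0.159, 0.987, -0.0, -0.0]
ft_force: [-0.5, 0.1, 0.2]
grip_width: 0.0498
grasp_force: 0.0
```

carry_out(increments=[1.5,0,0,0,0,1.5,0,0,0,0,1.5,0,0,0,0,1.5,0,0,0,0,1.5,0,0,0,0])

```text
clock: 29.0
eef_pos: [0.6227, 0.2497, 0.0733]
tool_rot: [-0.16, 0.987, 0.0, 0.001]
ft_force: [-0.4, -0.2, 1.2]
grip_width: 0.0181
grasp_force: 58.6
```

carry_out(increments=[1.5,0,0,-0.5,0,1.5,0,0,-1.0,0,1.5,0,0,-2.5,0,1.5,0,0,-4,0,1.5,0,0,-5,0])

```text
clock: 29.62
eef_pos: [0.6214, 0.2494, 0.2028]
tool_rot: [-0.16, 0.987, -0.0, -0.001]
ft_force: [0.2, 0.5, -1.0]
grip_width: 0.0179
grasp_force: 58.6
```

```bash
echo "0,0,13,0
0,0,-13,0" >> log.txt
python3 - <<'E'
from h import *
import h
np.set_printoptions(precision=4,suppress=True)
p=dead(); c=bot.camera('side')
for k in('probe_arm','probe_arm_tip'): print([(d['p'],w(c,d['xyz'])) for d in bot.place_of(c,k)[:2]])
e=np.array([np.cos(TH),np.sin(TH)]); n=np.array([-e[1],e[0]]); t=TR-e*.008-n*.062; print(t)
o=bot.get_obs(); o['eef_pos']=p; h.bot=type('B',(),{'get_obs':staticmethod(lambda:o)})
plan([(*t,.202,191.2,10,1.5)])
E
```

```text
cmd [0.6222 0.2495 0.202 ] 198.39 tray [0.1297 0.3955 0.202 ]
[(0.69, array([0.6231, 0.2559, 0.2214])), (0.2, array([ 0.5847, -0.2252,  0.0424]))]
[(0.63, array([0.7265, 0.2858, 0.2676]))]
[ 0.5764 -0.2261]
at 29.77 [0.6222 0.2495 0.202 ] hd -161.59 j [0.38 0.6  0.49 1.45 0.   0.06] F [ 0.4  0.6 -0. ] w 0.018 58.6 tilt 0.53
10 [1.5, 1.94, -4.37, -0.0, 0.013, 1.5, 1.88, -4.39, -0.0, 0.013, 1.5, 1.83, -4.41, -0.0, 0.013, 1.5, 1.77, -4.44, -0.0, 0.013, 1.5, 1.71, -4.46, -0.0, 0.013, 1.5, 1.66, -4.48, -0.0, 0.013, 1.5, 1.6, -4.5, -0.0, 0.013, 1.5, 1.54, -4.52, -0.0, 0.013, 1.5, 1.49, -4.54, -0.0, 0.013, 1.5, 1.43, -4.56, -0.0, 0.013]
```

carry_out(increments=[1.5,1.94,-4.37,0,0.013,1.5,1.88,-4.39,0,0.013,1.5,1.83,-4.4,0,0.013,1.5,1.77,-4.44,0,0.013,1.5,1.7,-4.46,0,0.013])

```text
clock: 30.4
eef_pos: [0.598, 0.0105, 0.2011]
tool_rot: [-0.128, 0.992, 0.0, -0.001]
ft_force: [1.1, 0.0, -1.5]
grip_width: 0.0186
grasp_force: 58.8
```

carry_out(increments=[1.5,1.66,-4.48,0,0.013,1.5,1.6,-4.5,0,0.013,1.5,1.54,-4.52,0,0.013,1.5,1.5,-4.54,0,0.013,1.5,1.43,-4.56,0,0.013])

```text
clock: 31.02
eef_pos: [0.5744, -0.2269, 0.2011]
tool_rot: [-0.095, 0.995, 0.001, -0.001]
ft_force: [1.5, 0.2, -1.9]
grip_width: 0.0182
grasp_force: 58.8
```

carry_out(increments=[1.5,0,0,2.0,0,1.5,0,0,2.5,0,1.5,0,0,2.5,0,1.5,0,0,2,0,1.5,0,0,1.0,0])

```text
clock: 31.65
eef_pos: [0.5738, -0.2251, 0.0998]
tool_rot: [-0.095, 0.995, 0.001, -0.002]
ft_force: [-0.2, -0.0, -0.8]
grip_width: 0.0184
grasp_force: 58.9
```

```bash
echo "1.94,-4.37,0,.013;1.88,-4.39,0,.013;1.83,-4.4,0,.013;1.77,-4.44,0,.013;1.7,-4.46,0,.013
1.66,-4.48,0,.013;1.6,-4.5,0,.013;1.54,-4.52,0,.013;1.5,-4.54,0,.013;1.43,-4.56,0,.013
0,0,10,0" >> log.txt
python3 - <<'E'
from h import *
p=dead(); print(tr(mean_obs(4))); c=bot.camera('side')
for k in('probe_arm','probe_arm_tip'): print([(d['p'],tr(w(c,d['xyz']))) for d in bot.place_of(c,k)[:2]])
E
```

```text
cmd [ 0.5753 -0.2259  0.102 ] 190.94 tray [-0.009  -0.0616  0.102 ]
mean [ 0.5745 -0.2253  0.1009] sd [0.0007 0.0003 0.0013] hd -169.04 [ 0.3  0.7 -1.4] 58.9
[-0.0097 -0.0609  0.1009]
[(0.65, array([-0.0099, -0.0566,  0.1198]))]
[(0.88, array([ 0.1004, -0.0584,  0.1681])), (0.62, array([ 0.0386, -0.1868, -0.0029]))]
```

carry_out(increments=[1.5,0,-0.05,1,0,1.5,0,0,1.2,0,1.5,0,0,1.2,0,1.5,0,0,0.8,0,1.5,0,0,0.6,0])

```text
clock: 32.62
eef_pos: [0.5752, -0.2261, 0.0534]
tool_rot: [-0.095, 0.995, 0.0, -0.0]
ft_force: [-0.8, -0.6, -0.4]
grip_width: 0.0183
grasp_force: 58.9
```

carry_out(increments=[1.5,0,0,0.3,0,1.5,0.1,0,0.3,0,1.5,0.1,0,0.3,0,1.5,0,0,0.3,0,1.5,0,0,0.3,0])

```text
clock: 33.25
eef_pos: [0.5754, -0.2268, 0.0422]
tool_rot: [-0.096, 0.995, -0.001, 0.002]
ft_force: [-0.9, 2.2, 11.6]
grip_width: 0.018
grasp_force: 59.8
```

```bash
echo "0,-.05,4.8,0
.2,0,1.5,0" >> log.txt
python3 - <<'E'
from h import *
p=dead(); print(tr(mean_obs(2))); c=bot.camera('side')
for k in('probe_arm','probe_arm_tip'): print([(d['p'],tr(w(c,d['xyz']))) for d in bot.place_of(c,k)[:2]])
E
```

```text
cmd [ 0.5735 -0.2267  0.039 ] 190.94 tray [-0.011  -0.0621  0.039 ]
mean [ 0.5754 -0.2269  0.042 ] sd [0.     0.     0.0001] hd -169.03 [-0.3  1.5  9.4] 59.6
[-0.0092 -0.0626  0.042 ]
[(0.64, array([-0.0093, -0.0579,  0.0605])), (0.15, array([-0.0006,  0.0017, -0.0059]))]
[(0.98, array([ 0.1033, -0.0598,  0.0999]))]
```

carry_out(increments=[1.5,0,0,0.4,0,1.5,0,0,0.4,0,1.5,0,0,0.4,0,1.5,0,0,0.3,0,1.5,0,0,0.2,0])

```text
clock: 34.12
eef_pos: [0.5794, -0.2275, 0.0272]
tool_rot: [-0.096, 0.995, -0.002, 0.006]
ft_force: [4.5, 3.2, 10.7]
grip_width: 0.018
grasp_force: 61.1
```

```bash
echo "0,0,1.7,0" >> log.txt
python3 - <<'E'
from h import *
p=dead(); print(tr(mean_obs(2))); c=bot.camera('side')
for k in('probe_arm','probe_arm_tip'): print([(d['p'],tr(w(c,d['xyz']))) for d in bot.place_of(c,k)[:2]])
E
```

```text
cmd [ 0.5735 -0.2267  0.022 ] 190.94 tray [-0.011  -0.0621  0.022 ]
mean [ 0.5794 -0.2275  0.027 ] sd [0. 0. 0.] hd -168.98 [ 6.   2.7 10.2] 61.2
[-0.0053 -0.064   0.027 ]
[(0.55, array([-0.0045, -0.0574,  0.0474]))]
[(0.87, array([ 0.1155, -0.0673,  0.0486]))]
```

carry_out(increments=[2.6,0,0,0,0,3.2,0,0,0,0,3.2,0,0,0,0,3.2,0,0,0,0,3.2,0,0,0,0])

```text
clock: 35.0
eef_pos: [0.5737, -0.2266, 0.0226]
tool_rot: [-0.095, 0.995, 0.0, 0.0]
ft_force: [-0.8, 1.8, 5.7]
grip_width: 0.032
grasp_force: 2.7
```

carry_out(increments=[3.2,0,0,-1.5,0,3.2,0,0,-2.5,0,3.2,0,0,-4,0,3.2,2.5,2,-4,0,3.6,2.5,2,-4,0])

```text
clock: 35.62
eef_pos: [0.5156, -0.1967, 0.1834]
tool_rot: [-0.095, 0.995, 0.0, -0.001]
ft_force: [0.4, 0.4, 0.2]
grip_width: 0.0358
grasp_force: 0.0
```

carry_out(increments=[3.6,2,2.2,0,0,3.6,2.6,0,0,0,3.6,0,0,0,0,3.6,0,0,0,0,3.6,0,0,0,0])

```text
clock: 36.25
eef_pos: [0.4682, -0.1841, 0.1821]
tool_rot: [-0.095, 0.995, 0.0, 0.0]
ft_force: [-0.7, 0.6, 0.4]
grip_width: 0.0362
grasp_force: 0.0
```

```bash
echo "0,0,-16,0
9.6,6.2,0,0" >> log.txt
python3 - <<'E'
from h import *
dead(); print(tr(mean_obs(2)))
for n in('wrist','side'):
  c=bot.camera(n)
  if n=='wrist': cv2.imwrite('pics/w6.png',c['pixels'])
  for k in('scraper','plug_gauge','probe_arm','scraper_tip','plug_gauge_tip','probe_arm_tip','keeper_grip','mark'): print(n,k,[(round(d['p'],2),tr(w(c,d['xyz']))) for d in bot.place_of(c,k)[:2]])
E
```

```text
cmd [ 0.4675 -0.1841  0.182 ] 190.94 tray [-0.1067  0.0004  0.182 ]
mean [ 0.4681 -0.184   0.182 ] sd [0. 0. 0.] hd -169.03 [ 0.1 -0.4 -0.1] 0.0
[-0.1061  0.0004  0.182 ]
wrist scraper []
wrist plug_gauge [(0.64, array([-0.0057,  0.0002,  0.0416]))]
wrist probe_arm []
wrist scraper_tip []
wrist plug_gauge_tip [(0.6, array([0.0878, 0.0008, 0.0478]))]
wrist probe_arm_tip []
wrist keeper_grip [(0.73, array([-0.104 ,  0.0015,  0.0891]))]
wrist mark [(0.94, array([ 0.0008, -0.0033,  0.0884]))]
side scraper [(0.84, array([0.0078, 0.0627, 0.0392]))]
side plug_gauge [(0.79, array([-0.234 ,  0.6173,  0.0133])), (0.75, array([-0.0065, -0.0002,  0.0371]))]
side probe_arm [(0.6, array([-0.0033, -0.059 ,  0.0426]))]
side scraper_tip [(0.63, array([0.1248, 0.0608, 0.0367]))]
side plug_gauge_tip [(0.73, array([-0.1153,  0.0022,  0.091 ])), (0.62, array([-0.2261,  0.7124,  0.0106]))]
side probe_arm_tip [(0.74, array([-0.0098, -0.0026,  0.0372])), (0.55, array([ 0.115 , -0.0608,  0.042 ]))]
side keeper_grip [(0.69, array([-1.14e-01, -1.00e-04,  8.95e-02])), (0.4, array([ 0.0372, -0.186 , -0.0043]))]
side mark [(0.61, array([ 0.0017, -0.0001,  0.0859]))]
```

View pics/w6.png

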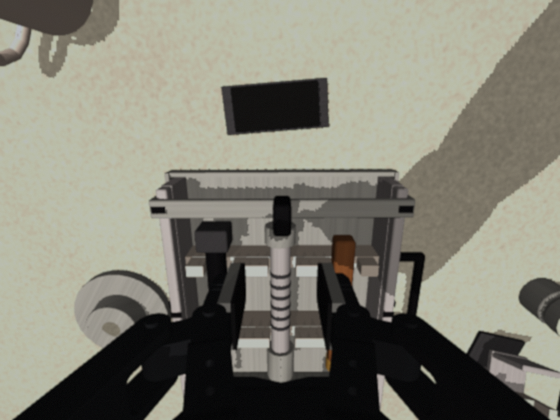

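The probe arm (213,260), plug gauge (281,310) and scraper (343,270) all lie in the notches, and the keeper grip at (282,212) is directly below the gripper. I'm grasping it and sliding it forward.

carry_out(increments=[3.6,0,0,2.5,0,3.6,0,0,2.5,0,3.6,0,0,2.5,0,3.6,0,0,2.0,0,3.6,0,0,0.9,0])

```text
clock: 37.88
eef_pos: [0.4667, -0.1837, 0.0772]
tool_rot: [-0.095, 0.995, 0.0, -0.001]
ft_force: [0.2, -0.2, 0.4]
grip_width: 0.0359
grasp_force: 0.0
```

carry_out(increments=[0.5,0,0,0,0,0.5,0,0,0,0,0.5,0,0,0,0,0.5,0,0,0,0,0.5,0,0,0,0])

```text
clock: 38.5
eef_pos: [0.4675, -0.1836, 0.0786]
tool_rot: [-0.096, 0.995, 0.0, 0.0]
ft_force: [-0.6, 3.8, -0.1]
grip_width: 0.0128
grasp_force: 59.7
```

```bash
echo "0,0,10.4,0" >> log.txt
python3 - <<'E'
from h import *
dead(); print(tr(mean_obs(2)), bot.get_obs()['grip_width'])
for n in('top','side'):
  c=bot.camera(n); T=np.array([tr(q) for q in cloud(c)])
  for nm,s in (('combN',-1),('combF',1)):
    m=(np.abs(T[:,0]-s*.042)<.011)&(T[:,2]>.051)&(T[:,2]<.058)&(np.abs(T[:,1])<.09); print(n,nm,m.sum(),T[m].mean(0))
  m=(np.abs(T[:,0]+.107)<.02)&(T[:,2]>.068)&(T[:,2]<.079)&(np.abs(T[:,1])<.1)&(np.abs(T[:,1])>.05); print('bar',m.sum(),T[m].mean(0),np.percentile(T[m,0],[3,97]))
E
```

```text
cmd [ 0.4675 -0.1841  0.078 ] 190.94 tray [-0.1067  0.0004  0.078 ]
mean [ 0.4675 -0.1836  0.0786] sd [0. 0. 0.] hd -169.02 [-0.7  5.1  0.5] 59.9
[-0.1066  0.0009  0.0786] 0.013063625499419989
top combN 175 [-0.04157086  0.04154914  0.05457886]
top combF 209 [0.04213397 0.02213349 0.05432057]
bar 115 [-0.10965826  0.07570522  0.07394261] [-0.116816 -0.102242]
side combN 160 [-0.04243187 -0.03226875  0.05311563]
side combF 225 [0.041256   0.00052533 0.05308267]
bar 235 [-0.11155234 -0.00868894  0.07169319] [-0.118798 -0.1035  ]
```

carry_out(increments=[0.5,-1,0,0,0,0.5,-2,0,0,0,0.5,-2,0,0,0,0.5,-2,0,0,0,0.5,-2,0,0,0])

```text
clock: 39.33
eef_pos: [0.5558, -0.1661, 0.0786]
tool_rot: [-0.096, 0.995, 0.001, -0.001]
ft_force: [-3.4, 4.1, 2.9]
grip_width: 0.0133
grasp_force: 60.3
```

carry_out(increments=[0.5,-1.2,0,0,0,0.5,-0.7,0,0,0,0.5,0,0,0,0,0.5,0,0,0,0,0.5,0,0,0,0])

```text
clock: 39.95
eef_pos: [0.5756, -0.1622, 0.0786]
tool_rot: [-0.096, 0.995, 0.001, 0.001]
ft_force: [0.4, 6.0, 0.6]
grip_width: 0.0128
grasp_force: 59.9
```

```bash
echo "-10.9,0,0,0" >> log.txt
python3 - <<'E'
from h import *
dead(); print(tr(mean_obs(2)), bot.get_obs()['grip_width'])
for n in('top','side'):
  c=bot.camera(n); T=np.array([tr(q) for q in cloud(c)])
  for nm,s in (('combN',-1),('combF',1)):
    m=(np.abs(T[:,0]-s*.042)<.011)&(T[:,2]>.051)&(T[:,2]<.058)&(np.abs(T[:,1])<.09); print(n,nm,m.sum(),T[m].mean(0))
  m=(np.abs(T[:,0])<.02)&(T[:,2]>.068)&(T[:,2]<.079)&(np.abs(T[:,1])<.115)&(np.abs(T[:,1])>.05); print('bar',m.sum(),T[m].mean(0),np.percentile(T[m,0],[3,97]))
E
```

```text
cmd [ 0.5745 -0.1634  0.078 ] 190.94 tray [ 0.0023 -0.0001  0.078 ]
mean [ 0.5756 -0.1623  0.0786] sd [0. 0. 0.] hd -168.99 [ 1.   7.6 -0.4] 59.9
[0.0036 0.0008 0.0786] 0.01307204477438698
top combN 0 [nan nan nan]
top combF 63 [0.04225873 0.06569206 0.05501905]
bar 97 [0.00049691 0.08956186 0.07337732] [-0.0068    0.008172]
side combN 238 [-0.04255168  0.00041218  0.05310126]
side combF 111 [ 0.04036937 -0.04653243  0.05303784]
bar 252 [-0.00162024 -0.00919365  0.07191587] [-0.0091    0.006347]<stdin>:6: RuntimeWarning: Mean of empty slice.
  ret = um.true_divide(
```

carry_out(increments=[2.5,0,0,0,0,3.2,0,0,0,0,3.2,0,0,0,0,3.2,0,0,-1,0,3.2,0,0,-3,0])

```text
clock: 40.78
eef_pos: [0.5732, -0.1632, 0.1176]
tool_rot: [-0.095, 0.995, 0.001, -0.002]
ft_force: [0.5, 1.2, -0.4]
grip_width: 0.0322
grasp_force: 0.0
```

carry_out(increments=[3.2,1,0,-4,0,3.2,3,0,-4,0,3.2,4,0,-3,0,3.2,4,0,0,0,3.2,4,0,0,0])

```text
clock: 41.4
eef_pos: [0.4167, -0.1942, 0.2299]
tool_rot: [-0.095, 0.995, -0.001, 0.001]
ft_force: [1.0, -0.5, -0.6]
grip_width: 0.032
grasp_force: 0.0
```

Run:
```python
from h import *
mean_obs(3)
for n in('wrist','top','side'):
  c=bot.camera(n); T=np.array([tr(q) for q in cloud(c)])
  if n=='wrist': cv2.imwrite('pics/w7.png',c['pixels'])
  for nm,s in (('combN',-1),('combF',1)):
    m=(np.abs(T[:,0]-s*.042)<.011)&(T[:,2]>.051)&(T[:,2]<.058)&(np.abs(T[:,1])<.09); print(n,nm,m.sum(),T[m].mean(0))
  m=(np.abs(T[:,0])<.02)&(T[:,2]>.068)&(T[:,2]<.079)&(np.abs(T[:,1])<.115)&(np.abs(T[:,1])>.05); print('bar',m.sum(),T[m].mean(0),np.percentile(T[m,0],[3,97]))
  for k in('scraper','plug_gauge','probe_arm','scraper_tip','probe_arm_tip'): print(n,k,[(round(d['p'],2),tr(w(c,d['xyz']))) for d in bot.place_of(c,k)[:2]])
```

```text
mean [ 0.4139 -0.1941  0.2295] sd [0.0019 0.0001 0.0001] hd -169.18 [ 0.7 -0.6 -0. ] 0.0
wrist combN 895 [-0.04234793  0.0023695   0.05536067]
wrist combF 674 [ 0.0418543  -0.00088665  0.05529822]<stdin>:8: RuntimeWarning: Mean of empty slice.
  ret = um.true_divide(
Traceback (most recent call last):
IndexError: index -1 is out of bounds for axis 0 with size 0
```

View pics/w7.png

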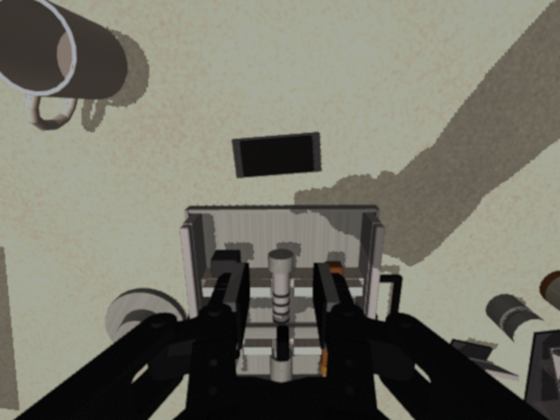

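The tool is clear of the tray and all three instruments lie in it, with the keeper grip at (283,340) between the combs. I'll check once more from the top and side cameras.

Run:
```python
from h import *
ims=[]
for n in('top','side'):
  c=bot.camera(n); T=np.array([tr(q) for q in cloud(c)])
  u,v=pix(c,[*TR,.05]).astype(int); ims.append(cv2.resize(c['pixels'][v-62:v+62,u-66:u+66],None,fx=3,fy=3,interpolation=cv2.INTER_CUBIC))
  for nm,s in (('combN',-1),('combF',1)):
    m=(np.abs(T[:,0]-s*.042)<.011)&(T[:,2]>.051)&(T[:,2]<.058)&(np.abs(T[:,1])<.09); print(n,nm,m.sum(),T[m].mean(0).round(4))
  m=(np.abs(T[:,0])<.02)&(T[:,2]>.068)&(T[:,2]<.079)&(np.abs(T[:,1])<.115)&(np.abs(T[:,1])>.02)
  if m.sum()>5: print('bar',m.sum(),T[m].mean(0).round(4),np.percentile(T[m,0],[3,97]))
  for k in('scraper','plug_gauge','probe_arm','scraper_tip','plug_gauge_tip','probe_arm_tip','keeper_grip','mark'): print(n,k,[(round(d['p'],2),tr(w(c,d['xyz']))) for d in bot.place_of(c,k)[:2]])
cv2.imwrite('pics/fin.png',np.hstack(ims))
```

```text
top combN 248 [-0.0419  0.007   0.0546]
top combF 261 [0.0417 0.001  0.0546]
bar 387 [0.0004 0.0068 0.0737] [-0.0072    0.008342]
top scraper [(0.71, array([0.005 , 0.058 , 0.0444])), (0.4, array([0.1838, 0.0014, 0.0008]))]
top plug_gauge [(0.76, array([-0.0037, -0.0012,  0.0465])), (0.61, array([-0.2334,  0.6151,  0.0159]))]
top probe_arm [(0.55, array([ 0.1159, -0.065 ,  0.043 ])), (0.53, array([-0.0025, -0.0626,  0.0492]))]
top scraper_tip [(0.55, array([0.13  , 0.0565, 0.0424])), (0.53, array([-0.2925, -0.2018, -0.0056]))]
top plug_gauge_tip [(0.94, array([ 0.0916, -0.0001,  0.0453])), (0.75, array([-0.2269,  0.7099,  0.0156]))]
top probe_arm_tip [(0.69, array([ 0.1141, -0.067 ,  0.0453])), (0.3, array([ 0.0915, -0.0014,  0.0468]))]
top keeper_grip [(0.91, array([ 0.0068, -0.0005,  0.0861]))]
top mark [(0.6, array([0.0009, 0.0039, 0.0876]))]
side combN 235 [-0.0427 -0.0005  0.0531]
side combF 219 [ 0.0413 -0.0007  0.0531]
bar 375 [-0.0018 -0.0078  0.0718] [-0.009278  0.006278]
side scraper [(0.61, array([0.0096, 0.0637, 0.0398])), (0.25, array([-0.2923, -0.2032, -0.0035]))]
side plug_gauge [(0.92, array([-0.0049, -0.0016,  0.0371])), (0.54, array([-0.2323,  0.62  ,  0.0126]))]
side probe_arm [(0.79, array([-0.0053, -0.0603,  0.043 ]))]
side scraper_tip [(0.72, array([0.1263, 0.0629, 0.0361])), (0.71, array([-0.0045, -0.0035,  0.0377]))]
side plug_gauge_tip [(0.75, array([ 0.0872, -0.0024,  0.042 ])), (0.67, array([-0.2292,  0.7134,  0.0109]))]
side probe_arm_tip []
side keeper_grip [(0.97, array([-0.0025, -0.0014,  0.0883]))]
side mark [(0.63, array([-0.0016, -0.0006,  0.0902])), (0.31, array([-0.001 ,  0.0012,  0.0885]))]
```

View pics/fin.png

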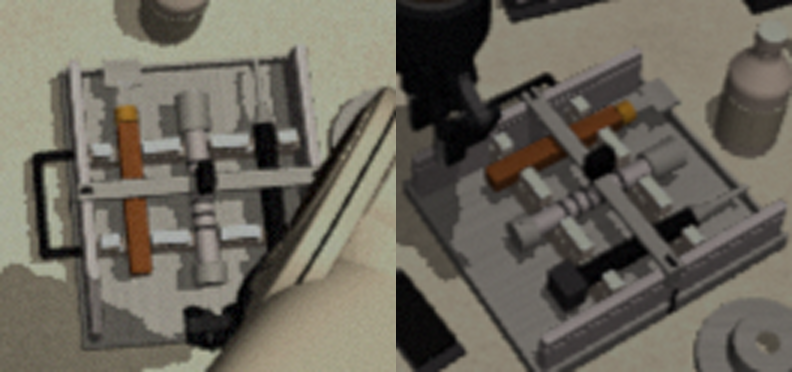

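The scraper, plug gauge and probe arm lie in order from the handle, with the keeper between the combs on the marks. All measurements are within tolerance, so I'm handing the job in.

```bash
python3 -c "
from h import *
print(bot.job_done())"
```

```text
the job is handed in; nothing more can be done
None
```

I handed the job in with the scraper, plug gauge and probe arm in slots 0, 1 and 2, and the keeper within about 2 mm of its mark and let go. My last camera check put everything within tolerance, the scraper being farthest along at 5–10 mm of the 15 mm allowed; the hand-in returned no verdict.

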